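# Charge the enamelling kiln with a firing fork

## Robot

A 6-joint arm with a two-finger parallel gripper is mounted at the origin on a cart in front of the work surface, level with it; the furniture and walls round the work are solid. World frame = base frame: x ahead of the robot, y to its left, z up, the work surface at z = 0. Lengths are in mm, angles in degrees, forces in N, time in s.
With the tool pointing down it reaches from about 350 to 850 mm from the base axis. Payload 8.1 kg.
Tool frame: the origin (TCP) lies midway between the tips of the shut fingers; the grasp point (between the pads) lies 19 mm behind it; z points along the fingers, y is the line along which they close (so a half turn about z gives the same grasp; the last joint's range is limited). The gripper opens to 85 mm and grips with 20 to 120 N. Pads are 22 mm wide; open, the fingers measure 114 mm over their backs; the gripper's body (76 mm by 85 mm) begins 54 mm behind the grasp point. The pads swing forward as they close: fully open they stand 13 mm farther back than shut.
Start: joints at [-72.101, 7.471, 85.268, -0, 87.261, -4.893], TCP at [232.454, -553.145, 201.092] pointing down, gripper open.
Joint ranges: [-169.43, 169.43], [-51.17, 129.36], [1.28, 143.12], [-76.62, 256.62], [0, 156.53], [-152.29, 152.29]. Speed limits (degrees/s): [136.94, 136.94, 159.86, 180, 180, 180].

## Interface

Orientations are given as [roll, pitch, yaw] about the fixed x, y, z axes, in that order (R = Rz(yaw) Ry(pitch) Rx(roll)).
In Python, from bench import sensors, optics, r gives the robot as it stands.
- The arm moves only by the tool apply_moves, never from a script. Its argument "targets" is a list of rows, each a list of 7 numbers: the shift along the tool's x, y, z in mm, then the turn, a rotation vector about the tool's x, y, z in rad, then the closure, from 0 (fully open) to 1 (shut). In form: [[x, y, z, wx, wy, wz, claw], ...]. A call has 1 to 20 rows; each row shifts and turns the commanded pose from where the row before left it, along the tool's axes as they then stand; what a row does not reach is not made up. A row lasts 1/8 s, in which the tool goes at most 62.5 mm and 10.7 degrees, less where a joint would pass 70% of its speed; a pose out of reach is approached as far as the arm can. A call is refused whole if a number of a shift passes 62.5 or a number of a turn 0.188, either way. A call with a gripper value outside its range is refused whole. The fingers move at their own pace and stop on an object; "force" is the grip in N (left out, the last holds). Time passes only in rows, so rows that do not move let the fingers close. It gives the time, the measured TCP pose, the force, the opening and the grip force at its end, in the units of the state.
- sensors.sense(): the state, without advancing time (a new reading comes with each control period).
- optics.snapshot(name): name is "scene" or "side" or "wrist"; returns the picture (420x560x3 uint8, red, green, blue); there is no depth.
- optics.get_calibration(name): a dict with "camera_matrix" (3x3 intrinsics, pixels), "dist_coeffs" ([k1, k2, p1, p2, k3] as OpenCV has them; the pictures are not rectified), "pose" (4x4, takes a point from camera to world coordinates). Camera axes: x right, y down, z forward; pixel columns grow to the right and rows downward; lengths in mm; the calibration is good to about 2 mm. A picture is of the moment at which its call begins: read the wrist's pose just before it. get_calibration takes no time and is no camera call; for the wrist camera it gives the pose at the moment of the call.
- r.hand_in(): hands the job in; it is judged then, once.
The state is a dict: "time": time; "joint_pos": joint angles; "qd": joint speeds; "joint_efforts": joint torques, N m; "tool_pos": TCP position; "tcp_rot": TCP orientation; "ft_force": force on the tool from outside, world axes, zero at the start; "wrist_torque": the same for the moment, N m; "finger_gap": finger opening in mm; "grip_force": force on a finger pad.
Only numpy, scipy, OpenCV 4.12 (cv2) and the standard library are available. Lean on these libraries where they do the work, as an engineer would, in place of code of your own. Each camera call takes 0.05 s, during which the arm holds its last target. There are 200 camera calls.

## Task

Charge the small kiln: slide the two-pronged firing fork under the wire firing rack that carries the copper disc, carry it level into the kiln and stand it fully inside on the chamber floor, with the disc still on it. Then draw the fork out, lay it flat on the bench and shut the kiln door fully. Move the rack with the fork only, never touching rack or disc with the fingers, and leave the jars and tools round about where they are.

Things in the scene. Friction and masses are not known exactly. Their poses are not given: they have to be found in the camera images.
- fork: two-pronged firing fork, flat on the bench. Origin: underside of the wooden grip's middle; x to the prongs, z up. Grip 20 mm wide, 28 high, x = -62 to 42 mm; steel neck; crossbar 38 mm wide at x = 84 to 92; two prongs from there to x = 176, centred at y = -16 and 16, each 6 mm wide, 4 thick (z = 0 to 4, underside level with the grip's). About 0.14 kg
- rack: wire firing rack, 66 mm (x) by 68 (y), 27 high: square mesh deck on two wire legs along x at y = -32 and 32 mm. Origin: under its middle at its feet, z up. Deck underside 20 mm above the feet, top 24, with a low wire rim. Below the deck it is open from both ends along x, 60 mm wide between the legs. About 45 g
- disc: loose slightly domed copper disc, 42 mm across, 5 mm thick, lying on the deck of the rack. Origin: centre of its underside
- kiln: small grey steel kiln lined with pale firebrick, fixed, 128 mm deep, 176 wide, 178 high. Origin: at bench level under the chamber's middle; x points inward, from mouth to back wall, z up. The mouth faces -x, in the plane x = -50 mm; the chamber reaches to x = 50, from y = -52 to 52 and from z = 46 (floor) to 116 mm (ceiling)
- kiln_floor (a point): middle of the chamber's floor, 46 mm above the bench; axes as the kiln's
- kiln_door (a joint): hinge of the kiln door, rad: 0 shut against the mouth, growing as it swings open towards the robot and round to the kiln's left (+y), at most 2.3. It stays where it is left. Door 146 mm wide, 17 thick, z = 31 to 131 mm
- door_hinge (a point): point on the door's vertical hinge axis, at the kiln's x = -51 mm, y = +80 mm, 81 mm above the bench. Axes turn with the door: -y along it from hinge to free edge, -x out of its outer face
- door_handle (a point): middle of the upright wooden bar handle on the door's outer face, 13 mm thick, 43 to 119 mm above the bench; 124 mm from the hinge axis along the door and 56 mm out from it (38 mm out from the outer face). Axes turn with the door
- jar_a: small glass jar with a pale lid, 48 mm across, 56 mm high, the nearer of the two jars; not to be moved. Origin: centre of its underside
- tweezers: steel tweezers lying on the bench, 146 mm long; not to be moved

How it is judged (in metres and radians):
On the way, in this order (a step that is already met when the one before it is completed fails the run):
1. the rack rides on the fork, lifted clear of the bench (height (world z) of rack above 0.015 m and contact force between rack and fork above 0.2 N), for 0.2 s.
2. the rack stands on the chamber floor and the fork has been drawn out of the kiln (x of rack in the frame of kiln_floor between -0.022 and 0.022 m and y of rack in the frame of kiln_floor between -0.022 and 0.022 m and z of rack in the frame of kiln_floor between -0.004 and 0.004 m and contact force between rack and fork below 0.05 N and horizontal distance between fork and kiln_floor above 0.215 m), for 0.2 s.
At the end, for the whole second after the job is handed in: Rack level on the chamber floor (within 4 mm), within 22 mm of the chamber middle each way; disc on its deck (centres within 25 mm); fork at rest flat on the bench (origin below 12 mm, tilt below 0.12 rad); door shut to within 0.06 rad (x of rack in the frame of kiln_floor between -0.022 and 0.022 m and y of rack in the frame of kiln_floor between -0.022 and 0.022 m and z of rack in the frame of kiln_floor between -0.004 and 0.004 m and angle between rack's own z axis and vertical below 0.08 rad and horizontal distance between disc and rack below 0.025 m and z of disc in the frame of rack between 0.02 and 0.032 m and angle between fork's own z axis and vertical below 0.12 rad and height (world z) of fork between -0.01 and 0.012 m and linear speed of fork below 0.02 m/s and value of joint kiln_door below 0.06 rad); the robot touches nothing.
It fails at once if the fingers touch the rack or the disc (contact force between the fingers and rack above 0.5 N or contact force between the fingers and disc above 0.5 N).
It fails at once if the disc falls off the rack (distance between disc and rack above 0.06 m).
It fails at once if the jar or the tweezers are moved by more than 20 mm (distance of any of jar_a, tweezers from where it was at the start of the episode above 0.02 m).
It also fails if it takes over 72 s, if anything falls off the work surface, if the arm or the gripper's body presses on something with over 40 N, if the wrist force passes 120 N, or if a joint passes its speed limit or range.

## Working session

There is one attempt and no reset: what is moved stays moved. The work goes in short steps, Python scripts to look and compute and a tool call to move; the robot and the scene stay as the last step left them, time stands still between calls to the robot, and variables do not carry over. Pictures are saved under pics/ and viewed, at most 10 in all, crops included, and the job is handed in when it is done.

Besides the shell and the picture viewer there is one more tool, called as name([rows], argument=value, ...), one row to a line, values as JSON. apply_moves: Moves the arm, as the interface text tells. Its arguments: {"type":"object","properties":{"targets":{"type":"array"},"force":{"type":"number"}},"required":["targets"]}

```bash
mkdir -p pics; ls
python3 - <<'E'
from bench import sensors, optics, r
import cv2
for n in("scene","side"):
    im=optics.snapshot(n); cv2.imwrite(f"pics/{n}0.png",im[:,:,::-1])
    c=optics.get_calibration(n); print(n,c)
print(sensors.sense())
E
```

```text
pics
scene {'camera_matrix': array([[476.01575956,   0.        , 275.22373448],
       [  0.        , 476.01575956, 213.68841452],
       [  0.        ,   0.        ,   1.        ]]), 'dist_coeffs': array([0.02521452, 0.        , 0.        , 0.        , 0.        ]), 'pose': array([[-5.45146434e-01, -4.61625850e-01,  6.99797785e-01,
        -4.43445860e+02],
       [-8.37986790e-01,  2.75796481e-01, -4.70865630e-01,
         6.30035318e+02],
       [ 2.43619801e-02, -8.43112018e-01, -5.37185832e-01,
         8.69945812e+02],
       [ 0.00000000e+00,  0.00000000e+00,  0.00000000e+00,
         1.00000000e+00]])}
side {'camera_matrix': array([[443.64728699,   0.        , 277.98379943],
       [  0.        , 443.64728699, 207.32971106],
       [  0.        ,   0.        ,   1.        ]]), 'dist_coeffs': array([-0.05401522,  0.        ,  0.        ,  0.        ,  0.        ]), 'pose': array([[ 8.22714022e-01, -3.26492018e-01,  4.65343528e-01,
         3.19895410e+01],
       [-5.68055205e-01, -4.41477598e-01,  6.94558000e-01,
        -9.33791818e+02],
       [-2.13288997e-02, -8.35763419e-01, -5.48675301e-01,
         7.61368389e+02],
       [ 0.00000000e+00,  0.00000000e+00,  0.00000000e+00,
         1.00000000e+00]])}
{'time': 0.1, 'joint_pos': array([-7.20999582e+01,  7.51076960e+00,  8.53250384e+01, -9.80209047e-04,
        8.72617425e+01, -4.89246543e+00]), 'qd': array([ 0.12158594,  0.00024945, -0.05070284,  0.06679125,  0.0199049 ,
       -0.02957447]), 'joint_efforts': array([ 1.01542446e-03, -5.70952499e+01, -5.01942086e+01, -1.67429034e-04,
        8.03484261e-03,  2.29415701e-05]), 'tool_pos': array([ 232.28380005, -552.60329111,  200.13034209]), 'tcp_rot': array([-1.79902721e+02, -7.34423127e-03,  2.27925486e+01]), 'ft_force': array([-0.38885603, -0.23446509,  0.14367869]), 'wrist_torque': array([0.02382421, 0.00551224, 0.00615137]), 'grip_force': 0.0, 'finger_gap': 85.46358467713027}
```

View pics/scene0.png

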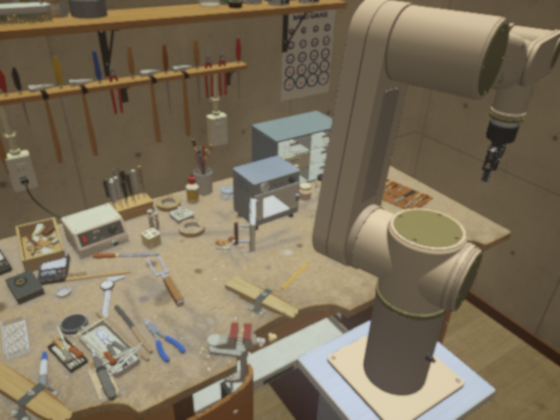

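View pics/side0.png

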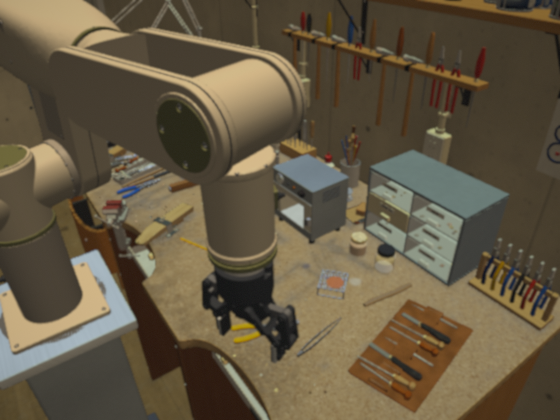

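The scene view shows the fork at about (165,278) and the kiln at (267,190). The side view shows the rack with its disc at (333,283), jars at (358,242) and (386,257), and tweezers at (320,336). Next I'll zoom in on these.

Run:
```python
import cv2
a=cv2.imread("pics/scene0.png")[150:310,135:325]; cv2.imwrite("pics/s1.png",cv2.resize(a,None,fx=4,fy=3.75,interpolation=cv2.INTER_CUBIC))
a=cv2.imread("pics/side0.png")[145:305,260:420]; cv2.imwrite("pics/d1.png",cv2.resize(a,None,fx=3.75,fy=3.75,interpolation=cv2.INTER_CUBIC))
```

```text
(no output)
```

View pics/s1.png

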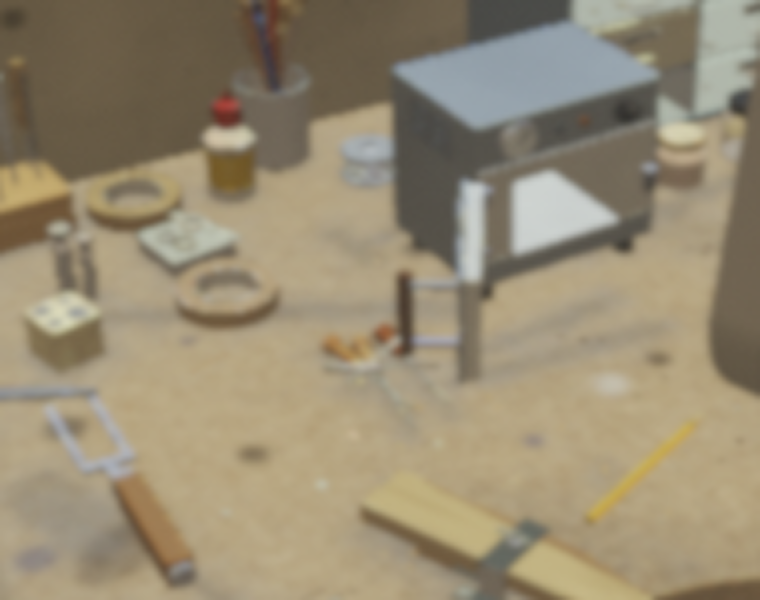

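View pics/d1.png

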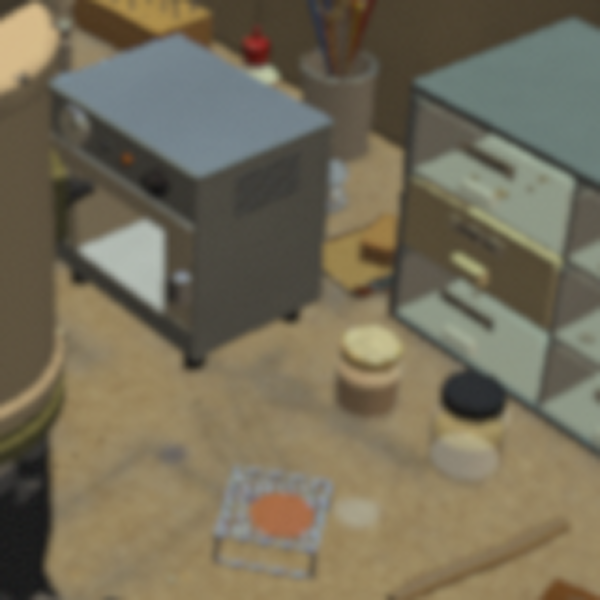

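```bash
cat > h.py <<'E'
import numpy as np, cv2
from scipy.optimize import least_squares
from bench import sensors, optics, r
def proj(cal,P):
    T=np.linalg.inv(cal["pose"]); P=np.asarray(P,float).reshape(-1,3)
    return cv2.projectPoints(P,cv2.Rodrigues(T[:3,:3])[0],T[:3,3],cal["camera_matrix"],cal["dist_coeffs"])[0][:,0]
def ray(cal,px,z):
    u=cv2.undistortPoints(np.array([[px]],float),cal["camera_matrix"],cal["dist_coeffs"])[0,0]
    d=cal["pose"][:3,:3]@[u[0],u[1],1]; o=cal["pose"][:3,3]
    return o+d*(z-o[2])/d[2]
def place(p,L):
    c,s=np.cos(p[2]),np.sin(p[2]); L=np.asarray(L,float)
    return np.c_[p[0]+c*L[:,0]-s*L[:,1],p[1]+s*L[:,0]+c*L[:,1],L[:,2]]
def fit(obs,p0):  # obs: list (cal, local pts, px)
    f=lambda p:np.concatenate([(proj(c,place(p,L))-np.array(x)).ravel() for c,L,x in obs])
    s=least_squares(f,p0,x_scale=[100,100,1],loss="soft_l1"); return s.x,np.round(f(s.x).reshape(-1,2),1)
E
cat > m1.py <<'E'
from h import *
S=optics.get_calibration("scene");D=optics.get_calibration("side")
s=lambda L:[(135+u/4-.4,150+v/3.75-.4) for u,v in L]
d=lambda L:[(260+u/3.75-.4,145+v/3.75-.4) for u,v in L]
p,e=fit([(S,[[176,19,4],[176,-19,4],[88,19,4],[88,-19,4],[-62,0,28],[-62,0,0],[42,0,28]],s([(48,408),(97,393),(84,468),(133,457),(181,563),(182,580),(125,477)]))],[500,200,0])
print("fork",p[:2],np.degrees(p[2]));print(e.tolist())
k,e=fit([(S,[[78,88,178],[-50,88,178],[-50,-88,178],[78,-88,178]],s([(393,72),(478,128),(659,74),(572,23)])),
 (D,[[-50,88,178],[-50,-88,178],[78,-88,178],[78,88,178]],d([(50,83),(200,181),(331,122),(180,36)]))],[700,0,0])
print("kiln",k[:2],np.degrees(k[2]));print(e.tolist())
q,e=fit([(D,[[-33,34,24],[33,34,24],[33,-34,24],[-33,-34,24],[-33,-34,0],[33,-34,0]],d([(237,470),(332,481),(322,549),(217,531),(215,562),(313,575)]))],[500,-200,-.5])
print("rack",q[:2],np.degrees(q[2]));print(e.tolist())
print("disc",ray(D,d([(283,515)])[0],27),"jar",ray(D,d([(372,342)])[0],56),"jar2",ray(D,d([(475,393)])[0],56))
h=place(k,[[-51,80,81]])[0]
def hd(a,out=-56,al=-124,z=81): return place([h[0],h[1],k[2]-a],[[out,al,z]])[0]
for a in np.arange(1,2.4,.1):
  print(round(a,1),(proj(S,[hd(a,z=119),hd(a,z=43)])).round(1).tolist(),end=";")
print("obs",s([(405,272),(405,352)]))
for n,px,z in(("twz",(300,353),3),("twz2",(341,320),3)): print(n,ray(D,px,z))
E
python3 m1.py
```

```text
fork [499.89161064 318.83611299] -3.844149804383736
[[-0.5, -0.5], [-0.0, -0.1], [-0.4, 0.8], [0.6, -0.3], [-0.4, -0.3], [0.2, 3.3], [0.5, -0.8]]
kiln [ 683.47533813 -100.46971473] 1.68754688547217
[[-0.3, -1.7], [0.1, -0.1], [1.6, -0.0], [0.3, -1.3], [-1.2, -0.3], [-0.5, -0.6], [1.4, -0.4], [-0.4, -0.6]]
rack [ 584.07527379 -342.1071772 ] -49.34233941617603
[[-0.6, -1.6], [0.5, -0.5], [-0.5, 0.3], [-0.2, 0.6], [0.0, -0.3], [1.2, 0.7]]
disc [ 579.78314434 -353.700089     27.        ] jar [ 723.64183986 -279.41412927   56.        ] jar2 [ 739.99792821 -362.13821198   56.        ]
1.0 [[287.6, 218.2], [286.6, 239.5]];1.1 [[284.1, 219.8], [283.2, 241.2]];1.2 [[280.2, 221.1], [279.4, 242.6]];1.3 [[276.0, 222.3], [275.4, 243.9]];1.4 [[271.7, 223.3], [271.1, 244.9]];1.5 [[267.1, 224.0], [266.7, 245.6]];1.6 [[262.4, 224.4], [262.1, 246.1]];1.7 [[257.6, 224.6], [257.4, 246.3]];1.8 [[252.8, 224.5], [252.8, 246.2]];1.9 [[248.0, 224.1], [248.2, 245.8]];2.0 [[243.3, 223.5], [243.6, 245.2]];2.1 [[238.8, 222.7], [239.3, 244.3]];2.2 [[234.5, 221.6], [235.1, 243.1]];2.3 [[230.5, 220.2], [231.2, 241.8]];obs [(235.85, 222.13333333333333), (235.85, 243.46666666666667)]
twz [ 397.99884854 -455.93705476    3.        ]
twz2 [ 527.13106634 -437.24827745    3.        ]
```

The fits agree to about 1–2 px, the door is at about 2.15 rad, and no picture shows the fork obstructed. I'll plan the first move to above the fork.

```bash
cat >> h.py <<'E'
def rows(pts,claw):
    """pts: list of (x,y,z,yaw deg), first = current; prints tool-axis rows"""
    out=[]
    for a,b in zip(pts,pts[1:]):
        c,s=np.cos(np.radians(a[3])),np.sin(np.radians(a[3])); d=np.array(b)-a
        w=(d[3]+180)%360-180
        out.append([round(c*d[0]+s*d[1],1),round(s*d[0]-c*d[1],1),round(-d[2],1),0,0,round(-np.radians(w),3),claw])
    print("max step",max(np.linalg.norm(o[:3]) for o in out)); print(str(out).replace(" ",""))
def cur():
    s=sensors.sense(); print("t",round(s["time"],2),"tcp",s["tool_pos"].round(1),s["tcp_rot"].round(2),"F",s["ft_force"].round(1),"gap",round(s["finger_gap"],1),"grip",round(s["grip_force"],1),"j",s["joint_pos"].round(0))
    return np.r_[s["tool_pos"],s["tcp_rot"][2]]
def ease(n): t=np.arange(n+1)/n; return t
def line(a,b,n):
    a=np.array(a,float);b=np.array(b,float); d=b-a; d[3]=(d[3]+180)%360-180
    return [a+d*t for t in np.linspace(0,1,n+1)]
E
python3 - <<'E'
from h import *
a=cur(); f=np.radians(-3.8)
g=np.array([499.9-10*np.cos(f),318.8-10*np.sin(f)]); print(g)
r0,r1=np.hypot(*a[:2]),np.hypot(*g); t0,t1=np.arctan2(a[1],a[0]),np.arctan2(g[1],g[0])
P=[]
for t in np.linspace(0,1,20):
    rr=r0+(r1-r0)*t-100*np.sin(np.pi*t); th=t0+(t1-t0)*t
    P.append((rr*np.cos(th),rr*np.sin(th),a[2]+20*np.sin(np.pi*t)-60*max(0,t-.75)*4,a[3]+(176.2-a[3])*t))
rows(P,0)
E
```

```text
t 0.1 tcp [ 232.3 -552.6  200.1] [-1.799e+02 -1.000e-02  2.279e+01] F [-0.4 -0.2  0.1] gap 85.5 grip 0.0 j [-72.   8.  85.  -0.  87.  -5.]
[489.92198532 319.462739  ]
max step 57.60633645702528
[[np.float64(53.6),np.float64(-19.7),np.float64(-3.3),0,0,np.float64(-0.141),0],[np.float64(52.9),np.float64(-16.6),np.float64(-3.2),0,0,np.float64(-0.141),0],[np.float64(52.1),np.float64(-13.2),np.float64(-3.0),0,0,np.float64(-0.141),0],[np.float64(51.2),np.float64(-9.5),np.float64(-2.8),0,0,np.float64(-0.141),0],[np.float64(50.1),np.float64(-5.5),np.float64(-2.4),0,0,np.float64(-0.141),0],[np.float64(48.8),np.float64(-1.3),np.float64(-2.0),0,0,np.float64(-0.141),0],[np.float64(47.4),np.float64(3.0),np.float64(-1.6),0,0,np.float64(-0.141),0],[np.float64(45.8),np.float64(7.5),np.float64(-1.1),0,0,np.float64(-0.141),0],[np.float64(44.1),np.float64(12.1),np.float64(-0.5),0,0,np.float64(-0.141),0],[np.float64(42.2),np.float64(16.7),np.float64(-0.0),0,0,np.float64(-0.141),0],[np.float64(40.2),np.float64(21.2),np.float64(0.5),0,0,np.float64(-0.141),0],[np.float64(38.2),np.float64(25.6),np.float64(1.1),0,0,np.float64(-0.141),0],[np.float64(36.1),np.float64(29.8),np.float64(1.6),0,0,np.float64(-0.141),0],[np.float64(33.9),np.float64(33.9),np.float64(2.0),0,0,np.float64(-0.141),0],[np.float64(31.8),np.float64(37.7),np.float64(11.9),0,0,np.float64(-0.141),0],[np.float64(29.8),np.float64(41.2),np.float64(15.4),0,0,np.float64(-0.141),0],[np.float64(27.8),np.float64(44.4),np.float64(15.7),0,0,np.float64(-0.141),0],[np.float64(25.9),np.float64(47.3),np.float64(15.8),0,0,np.float64(-0.141),0],[np.float64(24.2),np.float64(49.8),np.float64(15.9),0,0,np.float64(-0.141),0]]
```

apply_moves([
  [53.6,-19.7,-3.3,0,0,-0.141,0],
  [52.9,-16.6,-3.2,0,0,-0.141,0],
  [52.1,-13.2,-3,0,0,-0.141,0],
  [51.2,-9.5,-2.8,0,0,-0.141,0],
  [50.1,-5.5,-2.4,0,0,-0.141,0],
  [48.8,-1.3,-2,0,0,-0.141,0],
  [47.4,3,-1.6,0,0,-0.141,0],
  [45.8,7.5,-1.1,0,0,-0.141,0],
  [44.1,12.1,-0.5,0,0,-0.141,0],
  [42.2,16.7,0,0,0,-0.141,0],
  [40.2,21.2,0.5,0,0,-0.141,0],
  [38.2,25.6,1.1,0,0,-0.141,0],
  [36.1,29.8,1.6,0,0,-0.141,0],
  [33.9,33.9,2,0,0,-0.141,0],
  [31.8,37.7,11.9,0,0,-0.141,0],
  [29.8,41.2,15.4,0,0,-0.141,0],
  [27.8,44.4,15.7,0,0,-0.141,0],
  [25.9,47.3,15.8,0,0,-0.141,0],
  [24.2,49.8,15.9,0,0,-0.141,0],
  [0,0,0,0,0,0,0],
], force=90)

```text
time: 2.6
tool_pos: [486.7, 321.9, 138.5]
tcp_rot: [-179.9, -0.2, 176.7]
ft_force: [-0.8, -0.3, 0.3]
finger_gap: 85.7
grip_force: 0.0
```

Run:
```python
from h import *
a=cur()
im=optics.snapshot("wrist")[:,:,::-1].copy(); c=optics.get_calibration("wrist")
p=[499.9,318.8,np.radians(-3.8)]
L=[[-62,10,28],[42,10,28],[42,-10,28],[-62,-10,28],[176,19,4],[176,-19,4],[88,19,4],[88,-19,4]]
q=proj(c,place(p,L)); print(q.round(0).tolist())
for x in q: cv2.circle(im,tuple(int(v) for v in x),2,(0,255,0),-1)
cv2.imwrite("pics/w1.png",im)
```

```text
t 2.6 tcp [486.7 321.9 138.5] [-179.92   -0.23  176.65] F [-0.8 -0.3  0.3] gap 85.7 grip 0.0 j [ 28.   7.  92.   0.  81. -58.]
[[289.0, 136.0], [287.0, 261.0], [263.0, 261.0], [263.0, 136.0], [293.0, 373.0], [256.0, 373.0], [295.0, 296.0], [255.0, 296.0]]
```

View pics/w1.png

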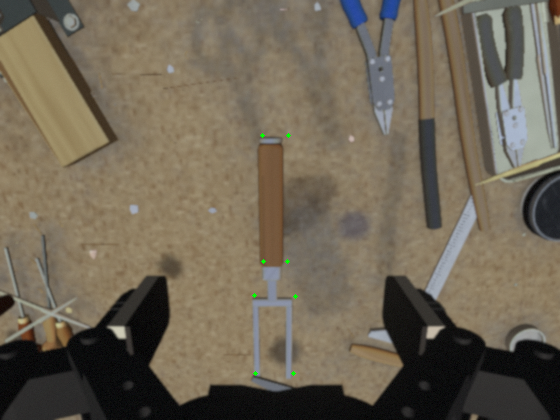

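The wrist view shows the fork with its grip from (270,138) to (273,266) and crossbar at row 300. It lies about 3 mm off my overlay and there is nothing near the grip. Correcting and descending.

apply_moves([
  [-5.6,-4.6,20,0,0,-0.009,0],
  [0,0,30,0,0,0,0],
  [0,0,30,0,0,0,0],
  [0,0,25,0,0,0,0],
  [0,0,15,0,0,0,0],
  [0,0,8,0,0,0,0],
  [0,0,5,0,0,0,0],
  [0,0,0,0,0,0,0],
])

```text
time: 3.65
tool_pos: [495.3, 314.3, 8.5]
tcp_rot: [180.0, 0.0, 176.8]
ft_force: [0.0, 0.3, 0.5]
finger_gap: 85.4
grip_force: 0.0
```

apply_moves([
  [3,2.5,4,0,0,0,0],
  [0,0,0,0,0,0,0.5],
  [0,0,0,0,0,0,1],
  [0,0,0,0,0,0,1],
  [0,0,0,0,0,0,1],
  [0,0,0,0,0,0,1],
  [0,0,0,0,0,0,1],
], force=90)

```text
time: 4.53
tool_pos: [492.1, 316.9, 4.1]
tcp_rot: [180.0, 0.0, 176.8]
ft_force: [0.3, 0.3, 0.7]
finger_gap: 0.1
grip_force: 0.0
```

Run:
```python
from h import *
a=cur()
w=optics.snapshot("wrist")[:,:,::-1]; s=optics.snapshot("scene")[150:310,135:325,::-1]
cv2.imwrite("pics/x2.png",np.hstack([cv2.resize(w,(460,345)),cv2.resize(s,(340,345))]))
```

```text
t 4.53 tcp [492.1 316.9   4.1] [180.    0.  176.8] F [0.3 0.3 0.7] gap 0.1 grip 0.0 j [ 28.  16.  98.   0.  67. -59.]
```

View pics/x2.png

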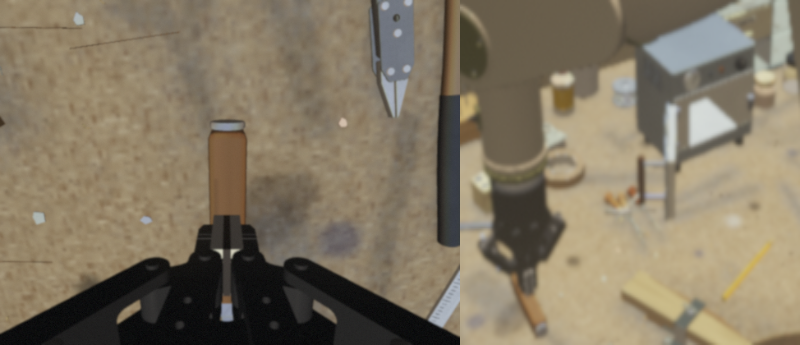

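The fingers have shut completely at the grip's front part or neck, where brown and steel show between them at (227,310). I'll work out where the fork is now.

Run:
```python
from h import *
a=cur(); c=optics.get_calibration("wrist"); print(c["pose"].round(2))
k=560/460
for u,v in((210,125),(245,125),(209,210),(247,210)): print(ray(c,(u*k,v*k),28).round(1))
for z in(0,19,40): print(proj(c,[[a[0],a[1],a[2]+z]])/k)
for x in(-62,-10,42,60): print(x,proj(c,place([502,316.5,np.radians(-3)],[[x,0,28]]))/k)
```

```text
t 4.62 tcp [492.1 316.8   4.1] [180.   -0.  176.8] F [-0.2  0.1 -0.3] gap 0.1 grip 0.0 j [ 28.  16.  98.   0.  67. -59.]
[[ 6.0000e-02  9.6000e-01  2.8000e-01  4.2129e+02]
 [ 1.0000e+00 -5.0000e-02 -1.0000e-02  3.2019e+02]
 [ 0.0000e+00  2.8000e-01 -9.6000e-01  1.7656e+02]
 [ 0.0000e+00  0.0000e+00  0.0000e+00  1.0000e+00]]
[438.4 311.3  28. ]
[439.4 328.5  28. ]
[483.4 307.5  28. ]
[484.6 327.8  28. ]
[[227.14618159 207.04107339]]
[[227.25499088 220.03197058]]
[[227.40629701 238.10737868]]
-62 [[227.37240528 127.38795403]]
-10 [[227.60913752 223.6857362 ]]
42 [[227.79981697 303.35660021]]
60 [[227.85697493 327.64359893]]
```

Run:
```python
from h import *
w=optics.snapshot("wrist")[:,:,::-1]
cv2.imwrite("pics/x3.png",cv2.resize(w[240:420,200:360],None,fx=3.3,fy=3.3,interpolation=cv2.INTER_CUBIC))
```

```text
(no output)
```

View pics/x3.png

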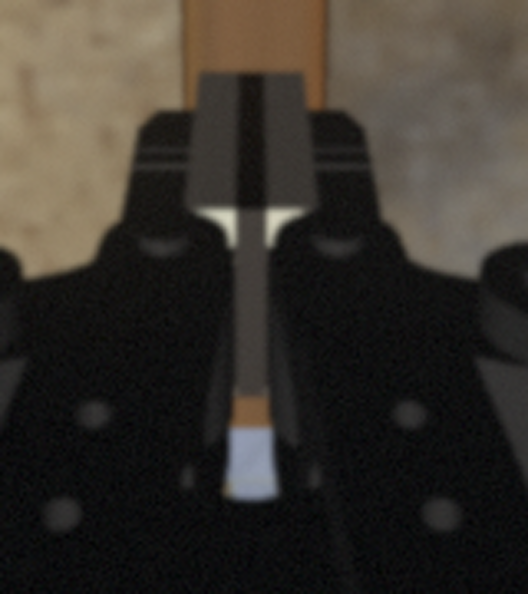

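Run:
```python
from h import *
a=cur(); S=optics.get_calibration("scene"); D=optics.get_calibration("side")
for z in(4,28,32): print(z,proj(S,[[492.1,316.8,z]]).round(1),proj(D,[[492.1,316.8,z]]).round(1))
s=optics.snapshot("scene")[255:315,140:210,::-1]; 
cv2.imwrite("pics/x4.png",cv2.resize(s,None,fx=8,fy=8,interpolation=cv2.INTER_CUBIC))
```

```text
t 4.67 tcp [492.1 316.9   4.1] [180.    0.  176.8] F [-0.5  0.3 -0. ] gap -0.3 grip 0.0 j [ 28.  16.  98.   0.  67. -59.]
4 [[174.1 293.4]] [[184.7 186.8]]
28 [[173.3 286.5]] [[183.8 180.7]]
32 [[173.2 285.4]] [[183.6 179.7]]
```

View pics/x4.png

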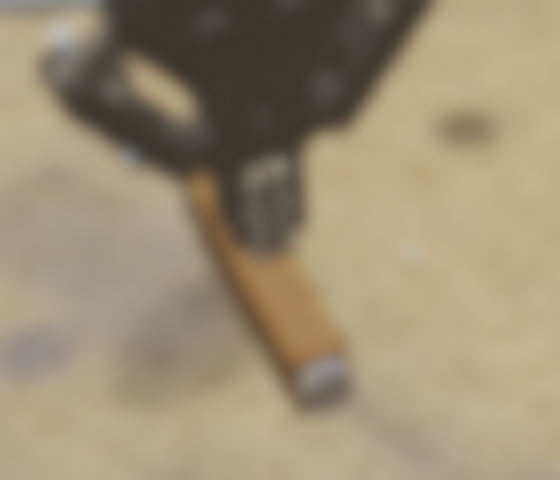

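Run:
```python
from h import *
D=optics.get_calibration("side")
c=np.array([232.3,-552.6]); y=np.array([.387,-.922]); x=np.array([.922,.387])
for s in(1,-1):
  for xo in(-11,11):
    for z in(201,214,235): p=c+y*s*46+x*xo; print(s,xo,z,proj(D,[[*p,z]]).round(0))
im=cv2.imread("pics/side0.png")[250:370,190:310]
for s,col in((1,(0,255,0)),(-1,(0,0,255))):
  for z in(201,214,235):
    q=proj(D,[[*(c+y*s*46),z]])[0]-[190,250]; im[int(round(q[1])),int(round(q[0]))]=col
cv2.imwrite("pics/x5.png",cv2.resize(im,None,fx=5,fy=5,interpolation=cv2.INTER_NEAREST))
```

```text
1 -11 201 [[273. 382.]]
1 -11 214 [[273. 376.]]
1 -11 235 [[272. 367.]]
1 11 201 [[281. 371.]]
1 11 214 [[281. 366.]]
1 11 235 [[281. 356.]]
-1 -11 201 [[223. 355.]]
-1 -11 214 [[222. 349.]]
-1 -11 235 [[221. 340.]]
-1 11 201 [[232. 345.]]
-1 11 214 [[231. 339.]]
-1 11 235 [[230. 330.]]Traceback (most recent call last):
  File "<stdin>", line 10, in <module>
IndexError: index 126 is out of bounds for axis 0 with size 120
```

Run:
```python
from h import *
im=cv2.imread("pics/side0.png").max(2)
for u in range(262,298,3): 
    v=[i for i in range(300,400) if im[i,u]<60]; print(u,max(v) if v else None,end="; ")
```

```text
262 334; 265 334; 268 338; 271 342; 274 347; 277 359; 280 358; 283 353; 286 349; 289 347; 292 343; 295 339;
```

apply_moves([
  [0,0,-4,0,0,0,0],
  [0,0,0,0,0,0,0],
  [0,0,0,0,0,0,0],
  [0,0,0,0,0,0,0],
  [0,0,3,0,0,0,0],
  [0,0,2,0,0,0,0],
  [0,0,2,0,0,0,0],
  [0,0,1,0,0,0,0],
  [0,0,0,0,0,0,0],
])

```text
time: 5.85
tool_pos: [492.0, 316.8, -0.0]
tcp_rot: [-180.0, -0.0, 176.8]
ft_force: [1.3, -0.3, -1.1]
finger_gap: 85.7
grip_force: 0.0
```

Both camera views put the real fingertips about 24 mm above the reported TCP. I'll descend further with force checks.

apply_moves([
  [0,0,4,0,0,0,0],
  [0,0,4,0,0,0,0],
  [0,0,4,0,0,0,0],
  [0,0,0,0,0,0,0],
])

```text
time: 6.35
tool_pos: [491.7, 316.6, -12.6]
tcp_rot: [-180.0, -0.1, 176.8]
ft_force: [-0.4, 0.6, -0.5]
finger_gap: 85.5
grip_force: 0.0
```

apply_moves([
  [0,0,2,0,0,0,0],
  [0,0,2,0,0,0,0],
  [0,0,2,0,0,0,0],
  [0,0,0,0,0,0,0],
])

```text
time: 6.85
tool_pos: [491.9, 316.8, -18.1]
tcp_rot: [-180.0, -0.0, 176.8]
ft_force: [0.2, 1.0, 0.6]
finger_gap: 85.2
grip_force: 0.0
```

No contact at -18, which confirms the offset. Closing.

apply_moves([
  [0,0,0,0,0,0,0.5],
  [0,0,0,0,0,0,1],
  [0,0,0,0,0,0,1],
  [0,0,0,0,0,0,1],
  [0,0,0,0,0,0,1],
  [0,0,0,0,0,0,1],
], force=100)

```text
time: 7.6
tool_pos: [492.1, 317.0, -17.7]
tcp_rot: [180.0, 0.0, 176.8]
ft_force: [-2.3, 0.2, 3.1]
finger_gap: 17.8
grip_force: 98.7
```

Run:
```python
from h import *
a=cur(); b=np.array([424.9,-157,187.3,130.7])
up=a.copy(); up[2]+=205
rows(line(up,b,14),1)
```

```text
t 7.6 tcp [492.1 317.  -17.7] [179.99   0.   176.81] F [-2.3  0.2  3.1] gap 17.8 grip 98.7 j [ 28.  17.  98.   0.  65. -59.]
max step 34.23171044514136
[[np.float64(2.9),np.float64(-34.1),np.float64(-0.0),0,0,np.float64(0.057),1],[np.float64(0.9),np.float64(-34.2),np.float64(-0.0),0,0,np.float64(0.057),1],[np.float64(-1.0),np.float64(-34.2),np.float64(-0.0),0,0,np.float64(0.057),1],[np.float64(-3.0),np.float64(-34.1),np.float64(-0.0),0,0,np.float64(0.057),1],[np.float64(-4.9),np.float64(-33.8),np.float64(-0.0),0,0,np.float64(0.057),1],[np.float64(-6.9),np.float64(-33.5),np.float64(-0.0),0,0,np.float64(0.057),1],[np.float64(-8.8),np.float64(-33.0),np.float64(-0.0),0,0,np.float64(0.057),1],[np.float64(-10.7),np.float64(-32.5),np.float64(-0.0),0,0,np.float64(0.057),1],[np.float64(-12.5),np.float64(-31.8),np.float64(-0.0),0,0,np.float64(0.057),1],[np.float64(-14.3),np.float64(-31.0),np.float64(-0.0),0,0,np.float64(0.057),1],[np.float64(-16.1),np.float64(-30.2),np.float64(-0.0),0,0,np.float64(0.057),1],[np.float64(-17.8),np.float64(-29.2),np.float64(-0.0),0,0,np.float64(0.057),1],[np.float64(-19.4),np.float64(-28.1),np.float64(-0.0),0,0,np.float64(0.057),1],[np.float64(-21.0),np.float64(-27.0),np.float64(-0.0),0,0,np.float64(0.057),1]]
```

apply_moves([
  [0,0,-5,0,0,0,1],
  [0,0,-20,0,0,0,1],
  [0,0,-36,0,0,0,1],
  [0,0,-36,0,0,0,1],
  [0,0,-36,0,0,0,1],
  [0,0,-36,0,0,0,1],
  [0,0,-26,0,0,0,1],
  [0,0,-10,0,0,0,1],
])

```text
time: 8.6
tool_pos: [492.9, 317.3, 189.7]
tcp_rot: [179.9, 0.2, 176.8]
ft_force: [0.1, -0.1, -1.8]
finger_gap: 17.3
grip_force: 98.4
```

apply_moves([
  [3,-34,0,0,0,0.057,1],
  [1,-34,0,0,0,0.057,1],
  [-1,-34,0,0,0,0.057,1],
  [-3,-34,0,0,0,0.057,1],
  [-5,-34,0,0,0,0.057,1],
  [-7,-33.5,0,0,0,0.057,1],
  [-9,-33,0,0,0,0.057,1],
  [-10.7,-32.5,0,0,0,0.057,1],
  [-12.5,-32,0,0,0,0.057,1],
  [-14.3,-31,0,0,0,0.057,1],
  [-16,-30,0,0,0,0.057,1],
  [-18,-29,0,0,0,0.057,1],
  [-19.4,-28,0,0,0,0.057,1],
  [-21,-27,0,0,0,0.057,1],
  [0,0,0,0,0,0,1],
  [0,0,0,0,0,0,1],
])

```text
time: 10.6
tool_pos: [426.5, -156.3, 186.4]
tcp_rot: [-180.0, -0.1, 131.1]
ft_force: [-0.4, 0.6, -1.1]
finger_gap: 17.8
grip_force: 98.5
```

Run:
```python
from h import *
a=cur(); D=optics.get_calibration("side"); W=optics.get_calibration("wrist")
for n,c in(("side",D),("wrist",W)):
    im=optics.snapshot(n); h=cv2.cvtColor(im,cv2.COLOR_RGB2HSV); m=((h[...,0]<14)&(h[...,1]>120)&(h[...,2]>140)).astype(np.uint8)
    k,l,st,ce=cv2.connectedComponentsWithStats(m)
    for i in range(1,k):
        if st[i,4]>25: print(n,st[i],ce[i].round(1),ray(c,ce[i],27).round(1))
    q=[584,-342,np.radians(-49.3)]; print(proj(c,place(q,[[-33,34,24],[33,34,24],[33,-34,24],[-33,-34,24]])).round(0).tolist())
    im=im[:,:,::-1].copy(); cv2.imwrite(f"pics/{n}_b.png",im)
```

```text
t 10.6 tcp [ 426.5 -156.3  186.4] [-1.7999e+02 -9.0000e-02  1.3109e+02] F [-0.4  0.6 -1.1] gap 17.8 grip 98.5 j [-27. -15. 109.   0.  87. -68.]
side [327 277  16  11 130] [334.5 281.9] [ 578.9 -352.8   27. ]
[[322.0, 268.0], [349.0, 272.0], [345.0, 291.0], [317.0, 287.0]]
[[303.0, 374.0], [301.0, 420.0], [243.0, 420.0], [241.0, 373.0]]
```

Run:
```python
from h import *
D=optics.get_calibration("side"); im=cv2.imread("pics/side_b.png")[255:315,290:370]
K=9; b=cv2.resize(im,None,fx=K,fy=K,interpolation=cv2.INTER_CUBIC)
q=[584,-342,np.radians(-49.3)]
L=[[sx*33,sy*34,24] for sx in(-1,1) for sy in(-1,1)]+[[sx*33,sy*32,0] for sx in(-1,1) for sy in(-1,1)]
for p in proj(D,place(q,L)): cv2.circle(b,tuple(int((v-o+.5)*K) for v,o in zip(p,(290,255))),3,(0,255,0),-1)
cv2.imwrite("pics/y1.png",b)
```

View pics/y1.png

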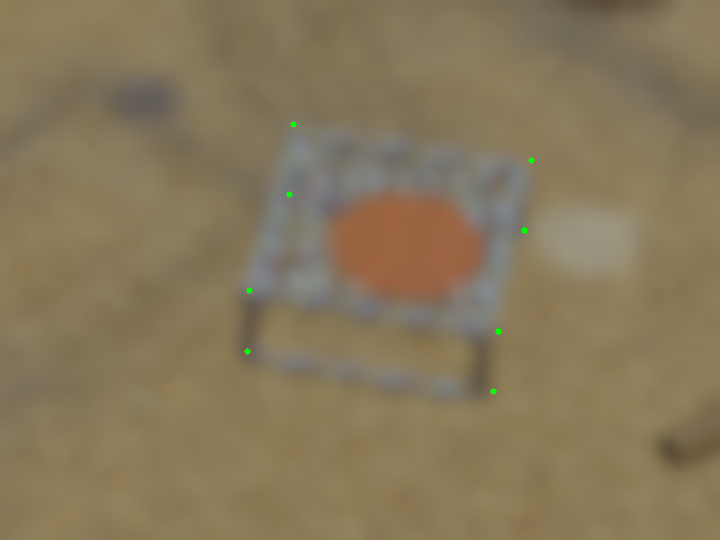

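The side crop shows deck corners at (297,135), (530,170), (495,328) and (248,290) in the crop, and feet at (246,352) and (485,395). The disc is centred at (407,247). I'll refit with these.

Run:
```python
from h import *
D=optics.get_calibration("side")
d=lambda L:[(290+u/9-.5,255+v/9-.5) for u,v in L]
q,e=fit([(D,[[-33,34,25],[33,34,25],[33,-34,25],[-33,-34,25],[-33,-32,0],[33,-32,0]],d([(296,133),(531,169),(496,329),(248,290),(245,352),(486,395)]))],[584,-342,-.86])
print("rack",q,np.degrees(q[2]));print(e.tolist())
p=ray(D,d([(407,247)])[0],29); print(p, place([0,0,-q[2]],[np.r_[p[:2]-q[:2],0]]))
u=np.array([np.cos(q[2]),np.sin(q[2])])
for s in(244,150,140): print(s,q[:2]-s*u)
```

```text
rack [ 582.61522342 -343.00989672   -0.87791337] -50.300730946495456
[[-0.1, -0.9], [0.1, -0.6], [-0.1, 0.5], [-0.3, 0.1], [-0.0, 0.2], [0.4, 0.3]]
[ 577.6024109  -354.82474958   29.        ] [[  5.88846471 -11.40372838   0.        ]]
244 [ 426.75827095 -155.27441694]
150 [ 486.80152313 -227.59874112]
140 [ 493.18910315 -235.29281816]
```

apply_moves([
  [0.6,-2,20,0,0,0.02,1],
  [0,0,40,0,0,0,1],
  [0,0,40,0,0,0,1],
  [0,0,40,0,0,0,1],
  [0,0,30,0,0,0,1],
  [0,0,16,0,0,0,1],
  [0,0,10,0,0,0,1],
  [0,0,0,0,0,0,1],
  [0,0,0,0,0,0,1],
])

```text
time: 11.82
tool_pos: [426.1, -158.2, -7.7]
tcp_rot: [180.0, 0.1, 129.9]
ft_force: [0.3, 0.6, 0.7]
finger_gap: 17.2
grip_force: 98.7
```

Run:
```python
from h import *
a=cur(); D=optics.get_calibration("side")
f=[*a[:2],np.radians(a[3]-180)]; L=[[186,19,4],[186,-19,4],[98,19,4],[98,-19,4]]
im=optics.snapshot("side")[:,:,::-1][225:305,270:370]; K=6
b=cv2.resize(im,None,fx=K,fy=K,interpolation=cv2.INTER_CUBIC)
P=place(f,L); P[:,2]+=a[2]+17.7
for p in proj(D,P): cv2.circle(b,tuple(int((v-o+.5)*K) for v,o in zip(p,(270,225))),3,(0,255,0),-1)
cv2.imwrite("pics/y2.png",b)
```

```text
t 11.82 tcp [ 426.1 -158.2   -7.7] [1.7995e+02 1.1000e-01 1.2995e+02] F [0.3 0.6 0.7] gap 17.2 grip 98.7 j [-27.  -3. 119.   0.  64. -67.]
```

View pics/y2.png

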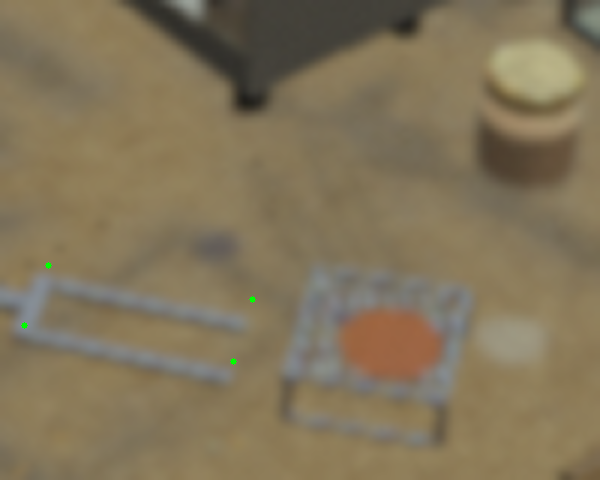

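The fork prongs run from about (32,309) to (238,351) in the crop, lined up with the rack but about 3 px lower than predicted. The prongs are therefore drooping about 2° and sit near the bench. I'll firm up the grip, pitch the tips up, and measure numerically.

apply_moves([
  [0,0,0,0,-0.02,0,1],
  [0,0,0,0,-0.03,0,1],
  [0,0,0,0,0,0,1],
  [0,0,0,0,0,0,1],
], force=120)

```text
time: 12.38
tool_pos: [424.9, -157.6, -8.9]
tcp_rot: [180.0, 2.9, 129.9]
ft_force: [0.8, 0.2, -1.5]
finger_gap: 16.7
grip_force: 121.9
```

```bash
cat > prong.py <<'E'
from h import *
def mask(im): 
    f=im.astype(int); return (f[...,2]-f[...,0]>-14)  # bluish vs. tan bench (RGB)
def prongs(im,box):
    u0,u1,v0,v1=box; m=mask(im)
    return {u:[v for v in range(v0,v1) if m[v,u]] for u in range(u0,u1,4)}
E
python3 - <<'E'
from prong import *
old=cv2.imread("pics/y2.png")[:,:,::-1]; old=cv2.resize(old,None,fx=1/6,fy=1/6,interpolation=cv2.INTER_AREA)
print({u+270:[v+225 for v in vs] for u,vs in prongs(old,(9,46,43,66)).items()})
cur(); im=optics.snapshot("side"); cv2.imwrite("pics/side_c.png",im[:,:,::-1])
print(prongs(im,(279,316,262,292)))
E
```

```text
{279: [272, 273, 280, 281, 282], 283: [272, 273, 281, 282], 287: [273, 274, 283], 291: [274, 275, 283, 284], 295: [275, 276, 284, 285], 299: [276, 277, 285, 286], 303: [277, 278, 286, 287], 307: [278, 279, 287], 311: [], 315: []}
t 12.38 tcp [ 424.9 -157.6   -8.9] [180.     2.86 129.95] F [ 0.8  0.2 -1.5] gap 16.7 grip 121.9 j [-26.  -6. 122.  -1.  61. -65.]
{279: [271, 272, 280, 281], 283: [272, 273, 281, 282], 287: [272, 273, 274, 282, 283], 291: [273, 274, 283], 295: [274, 275, 283, 284], 299: [275, 276, 284, 285], 303: [275, 276, 285], 307: [276, 277], 311: [], 315: []}
```

```bash
cat >> prong.py <<'E'
def heights(a,pr,gx=10):
    """height of prong centre over bench at columns, assuming lateral centring"""
    D=optics.get_calibration("side"); out=[]
    f=[*a[:2],np.radians(a[3]-180)]
    for y in(16,-16):
        for x in(105,125,145,165,180):
            best=None
            for z in np.arange(-10,45,.5):
                P=place(f,[[x+gx,y,z]]); u,v=proj(D,P)[0]
                k=min(pr,key=lambda c:abs(c-u))
                if abs(k-u)>2.5: continue
                vs=pr[k]
                if not vs: continue
                g=np.split(vs,np.where(np.diff(vs)>2)[0]+1)
                if len(g)<2: continue
                t=(g[0] if y>0 else g[-1]).mean()+(u-k)*.2
                if best is None or abs(v-t)<best[0]: best=(abs(v-t),z)
            out.append((x,y,best and best[1]))
    return out
E
python3 - <<'E'
from prong import *
old=cv2.imread("pics/y2.png")[:,:,::-1]; old=cv2.resize(old,None,fx=1/6,fy=1/6,interpolation=cv2.INTER_AREA)
po={u+270:[v+225 for v in vs] for u,vs in prongs(old,(9,46,43,66)).items()}
print(heights([426.1,-158.2,0,129.95],po))
im=cv2.imread("pics/side_c.png")[:,:,::-1]
print(heights([424.9,-157.6,0,129.95],prongs(im,(279,316,262,292))))
E
```

```text
[(105, 16, np.float64(7.5)), (125, 16, np.float64(5.0)), (145, 16, np.float64(3.0)), (165, 16, np.float64(1.0)), (180, 16, None), (105, -16, np.float64(6.5)), (125, -16, np.float64(4.5)), (145, -16, np.float64(4.0)), (165, -16, np.float64(2.0)), (180, -16, None)]
[(105, 16, np.float64(8.0)), (125, 16, np.float64(9.0)), (145, 16, np.float64(7.0)), (165, 16, None), (180, 16, None), (105, -16, np.float64(9.0)), (125, -16, np.float64(6.5)), (145, -16, np.float64(8.0)), (165, -16, np.float64(7.5)), (180, -16, None)]
```

apply_moves([
  [0,0,0,0,-0.025,0,1],
  [-5,0,0.4,0,0,0,1],
  [-11,0,0.8,0,0,0,1],
  [-11,0,0.8,0,0,0,1],
  [-11,0,0.8,0,0,0,1],
  [-11,0,0.8,0,0,0,1],
  [-11,0,0.8,0,0,0,1],
  [-11,0,0.8,0,0,0,1],
  [-11,0,0.8,0,0,0,1],
  [-11,0,0.8,0,0,0,1],
  [-6,0,0.5,0,0,0,1],
  [-2,0,0,0,0,0,1],
  [0,0,0,0,0,0,1],
])

```text
time: 14.05
tool_pos: [489.9, -235.3, -8.7]
tcp_rot: [-180.0, 4.3, 129.9]
ft_force: [-0.2, 0.1, -1.1]
finger_gap: 16.6
grip_force: 121.9
```

```bash
cat > disc.py <<'E'
from h import *
def disc(n="side",z=29):
    c=optics.get_calibration(n); im=optics.snapshot(n); h=cv2.cvtColor(im,cv2.COLOR_RGB2HSV); m=((h[...,0]<14)&(h[...,1]>120)&(h[...,2]>100)).astype(np.uint8)
    k,l,st,ce=cv2.connectedComponentsWithStats(m)
    for i in range(1,k):
        if st[i,4]>60: print(n,st[i],ce[i].round(1),ray(c,ce[i],z).round(1))
    return im
if __name__=="__main__":
    a=cur(); im=disc(); cv2.imwrite("pics/side_l.png",im[:,:,::-1])
E
python3 disc.py
python3 - <<'E'
from prong import *
im=cv2.imread("pics/side_c.png")[:,:,::-1]; im2=cv2.imread("pics/side_l.png")[:,:,::-1]
# rack shift via phase correlation on rack patch is confounded by the fork; use disc + template of deck's right part
t=cv2.cvtColor(im[262:302,338:356],cv2.COLOR_RGB2GRAY); R=cv2.matchTemplate(cv2.cvtColor(im2[257:307,330:364],cv2.COLOR_RGB2GRAY),t,cv2.TM_CCOEFF_NORMED); print(cv2.minMaxLoc(R),"nominal (8,5)")
E
```

```text
t 14.05 tcp [ 489.9 -235.3   -8.7] [-179.99    4.28  129.94] F [-0.2  0.1 -1.1] gap 16.6 grip 121.9 j [-30.   7. 109.  -2.  60. -69.]
side [327 277  16  10 125] [334.6 281.7] [ 577.9 -354.    29. ]
(0.08158157765865326, 0.9741437435150146, (0, 6), (8, 5)) nominal (8,5)
```

apply_moves([
  [-0.2,0,-3,0,0,0,1],
  [-0.2,0,-3,0,0,0,1],
  [-0.2,0,-3,0,0,0,1],
  [-0.2,0,-3,0,0,0,1],
  [-0.2,0,-3,0,0,0,1],
  [-0.2,0,-3,0,0,0,1],
  [0,0,0,0,0,0,1],
  [0,0,0,0,0,0,1],
])

```text
time: 15.1
tool_pos: [489.8, -235.2, 9.3]
tcp_rot: [-180.0, 4.3, 129.9]
ft_force: [-0.4, 0.4, -1.9]
finger_gap: 16.8
grip_force: 121.9
```

```bash
python3 disc.py
python3 - <<'E'
from prong import *
im=cv2.imread("pics/side_c.png")[:,:,::-1]; im2=cv2.imread("pics/side_l.png")[:,:,::-1]
g=lambda i:cv2.cvtColor(i,cv2.COLOR_RGB2GRAY)
for u0,u1 in((316,330),(340,354)):
    t=g(im[266:284,u0:u1]); R=cv2.matchTemplate(g(im2[248:296,u0-8:u1+8]),t,cv2.TM_CCOEFF_NORMED); m=cv2.minMaxLoc(R); print(m[1],m[3][0]-8,m[3][1]-18)
E
```

```text
t 15.1 tcp [ 489.8 -235.2    9.3] [-180.      4.29  129.93] F [-0.4  0.4 -1.9] gap 16.8 grip 121.9 j [-30.   5. 109.  -2.  62. -69.]
side [327 274  16  10 126] [334.8 278.3] [ 586.1 -345.2   29. ]
0.45903512835502625 0 -2
0.7754740118980408 0 0
```

apply_moves([
  [-0.3,0,-4,0,0,0,1],
  [-0.4,0,-6,0,0,0,1],
  [-0.4,0,-6,0,0,0,1],
  [-0.4,0,-6,0,0,0,1],
  [-0.4,0,-6,0,0,0,1],
  [-0.2,0,-4,0,0,0,1],
  [0,0,0,0,0,0,1],
  [0,0,0,0,0,0,1],
])

```text
time: 16.15
tool_pos: [489.5, -234.9, 41.2]
tcp_rot: [-180.0, 4.3, 129.9]
ft_force: [0.1, -0.8, -1.6]
finger_gap: 17.3
grip_force: 121.9
```

```bash
python3 disc.py
python3 - <<'E'
from prong import *
im=cv2.imread("pics/side_c.png")[:,:,::-1]; im2=cv2.imread("pics/side_l.png")[:,:,::-1]
def cols(i,v0,v1): 
    m=mask(i); return {u:[v for v in range(v0,v1) if m[v,u]] for u in range(312,354,5)}
print(cols(im,262,302)); print(cols(im2,244,302))
E
```

```text
t 16.15 tcp [ 489.5 -234.9   41.2] [-179.99    4.27  129.93] F [ 0.1 -0.8 -1.6] gap 17.3 grip 121.9 j [-30.   3. 108.  -2.  65. -69.]
side [328 264  16  10 129] [335.5 268.3] [ 611.3 -318.3   29. ]
{312: [], 317: [286], 322: [270, 271, 272, 273, 274, 275, 276, 277, 278, 285, 286, 287, 295], 327: [270, 271, 274, 275, 276, 277], 332: [271, 272, 273, 274, 275], 337: [272, 273, 274, 275, 290], 342: [274, 275, 276, 277, 278, 287, 288, 289, 290, 291], 347: [273, 274, 275, 276, 277, 278, 279, 280], 352: []}
{312: [263, 264, 265, 266, 267, 268, 269, 270], 317: [261, 262, 263, 270, 271, 272], 322: [257, 258, 259, 260, 261, 262, 263, 264, 265, 266, 267, 269, 270, 271, 272, 273, 274], 327: [259, 260, 261, 262, 263, 271, 272, 273, 274, 282], 332: [257, 258, 259, 260, 261, 275, 282, 283], 337: [258, 259, 260, 275, 276, 284], 342: [259, 260, 261, 262, 274, 275, 276, 277], 347: [261, 262, 263, 264, 265, 266, 267, 268, 269, 270, 275, 276], 352: []}
```

Rack and disc are up about 40 mm and level. I'll plan the carry with a general row helper.

```bash
cat >> h.py <<'E'
from scipy.spatial.transform import Rotation as Ro
def rows2(pts,claw=1):
    """pts: (x,y,z,pitch,yaw) tool poses with roll 180"""
    R=[Ro.from_euler("xyz",[180,p[3],p[4]],degrees=True) for p in pts]; out=[]
    for a,b,A,B in zip(pts,pts[1:],R,R[1:]):
        t=A.inv().apply(np.array(b[:3])-np.array(a[:3])); w=(A.inv()*B).as_rotvec()
        out.append([float(round(v,1)) for v in t]+[float(round(v,4)) for v in w]+[claw])
    print(str(out).replace(" ",""))
def smooth(a,b,n):
    t=np.arange(n+1)/n; t=t*t*(3-2*t); a=np.array(a,float);b=np.array(b,float)
    return [a+(b-a)*x for x in t]
def kw(x,y,k=(683.5,-100.5,np.radians(1.7))): return place(k,[[x,y,0]])[0][:2]
E
python3 - <<'E'
from h import *
c=cur(); a=[*c[:3],4.3,c[3]]; b=[436,-168,65,4.3,130]; d=[*kw(-272,-2),65,4.3,181.7]; print(d)
rows2(smooth(a,b,8)); rows2(smooth(b,d,16))
E
```

```text
t 16.2 tcp [ 489.5 -234.9   41.2] [-179.99    4.27  129.94] F [ 0.4 -0.1 -1.8] gap 16.1 grip 121.9 j [-30.   3. 108.  -2.  65. -69.]
[np.float64(411.6790505356978), np.float64(-110.5683381113889), 65, 4.3, 181.7]
[[3.6,0.1,-1.3,-0.0,0.0,-0.0,1],[9.5,0.2,-3.4,-0.0,0.0,-0.0001,1],[13.4,0.3,-4.8,-0.0,-0.0,-0.0002,1],[15.4,0.4,-5.5,-0.0,-0.0,-0.0002,1],[15.4,0.4,-5.5,-0.0,0.0,-0.0002,1],[13.4,0.3,-4.8,-0.0,-0.0,-0.0002,1],[9.5,0.2,-3.4,-0.0,0.0,-0.0001,1],[3.6,0.1,-1.3,-0.0,0.0,-0.0,1]]
[[0.7,0.2,-0.1,-0.0008,-0.0,-0.0101,1],[1.9,0.6,-0.1,-0.0021,0.0,-0.0286,1],[2.9,1.0,-0.2,-0.0033,0.0,-0.0444,1],[3.7,1.5,-0.3,-0.0043,0.0,-0.0576,1],[4.3,2.0,-0.3,-0.0051,0.0,-0.0681,1],[4.6,2.6,-0.3,-0.0057,0.0,-0.076,1],[4.7,3.1,-0.4,-0.0061,0.0,-0.0813,1],[4.6,3.6,-0.3,-0.0063,0.0,-0.0839,1],[4.2,4.0,-0.3,-0.0063,0.0,-0.0839,1],[3.8,4.2,-0.3,-0.0061,0.0,-0.0813,1],[3.2,4.2,-0.2,-0.0057,0.0,-0.076,1],[2.6,3.9,-0.2,-0.0051,0.0,-0.0681,1],[1.9,3.5,-0.1,-0.0043,0.0,-0.0576,1],[1.3,2.8,-0.1,-0.0033,0.0,-0.0444,1],[0.8,1.8,-0.1,-0.0021,0.0,-0.0286,1],[0.3,0.7,-0.0,-0.0008,0.0,-0.0101,1]]
```

apply_moves([
  [3.6,0.1,-1.3,0,0,0,1],
  [9.5,0.2,-3.4,0,0,0,1],
  [13.4,0.3,-4.8,0,0,0,1],
  [15.4,0.4,-5.5,0,0,0,1],
  [15.4,0.4,-5.5,0,0,0,1],
  [13.4,0.3,-4.8,0,0,0,1],
  [9.5,0.2,-3.4,0,0,0,1],
  [3.6,0.1,-1.3,0,0,0,1],
  [0,0,0,0,0,0,1],
])

```text
time: 17.32
tool_pos: [436.3, -167.9, 65.3]
tcp_rot: [180.0, 4.3, 129.9]
ft_force: [0.4, -0.2, -1.3]
finger_gap: 16.9
grip_force: 121.8
```

apply_moves([
  [0.7,0.2,-0.1,-0.0008,0,-0.0101,1],
  [1.9,0.6,-0.1,-0.0021,0,-0.0286,1],
  [2.9,1,-0.2,-0.0033,0,-0.0444,1],
  [3.7,1.5,-0.3,-0.0043,0,-0.0576,1],
  [4.3,2,-0.3,-0.0051,0,-0.0681,1],
  [4.6,2.6,-0.3,-0.0057,0,-0.076,1],
  [4.7,3.1,-0.4,-0.0061,0,-0.0813,1],
  [4.6,3.6,-0.3,-0.0063,0,-0.0839,1],
  [4.2,4,-0.3,-0.0063,0,-0.0839,1],
  [3.8,4.2,-0.3,-0.0061,0,-0.0813,1],
  [3.2,4.2,-0.2,-0.0057,0,-0.076,1],
  [2.6,3.9,-0.2,-0.0051,0,-0.0681,1],
  [1.9,3.5,-0.1,-0.0043,0,-0.0576,1],
  [1.3,2.8,-0.1,-0.0033,0,-0.0444,1],
  [0.8,1.8,-0.1,-0.0021,0,-0.0286,1],
  [0.3,0.7,0,-0.0008,0,-0.0101,1],
  [0,0,0,0,0,0,1],
  [0,0,0,0,0,0,1],
])

```text
time: 19.58
tool_pos: [411.9, -110.3, 65.0]
tcp_rot: [-180.0, 4.3, -178.4]
ft_force: [0.3, -0.8, -3.1]
finger_gap: 16.5
grip_force: 121.7
```

Run:
```python
from disc import *
a=cur(); 
for n in("side","scene","wrist"):
    for z in(91,):
        im=disc(n,z); cv2.imwrite(f"pics/{n}_k.png",im[:,:,::-1])
f=[*a[:2],np.radians(a[3]-180)]; print("expected disc", place(f,[[142+6,2-11.4,91]]))
D=optics.get_calibration("side");S=optics.get_calibration("scene"); p=place(f,[[148,-9.4,91]]); print(proj(D,p),proj(S,p))
```

```text
t 19.57 tcp [ 411.9 -110.3   65. ] [-179.99    4.29 -178.37] F [ 0.3 -0.8 -3.1] gap 16.5 grip 121.7 j [ -24.  -19.  125.    2.   71. -116.]
side [265 213  13   7  81] [270.9 216. ] [ 561.2 -108.6   91. ]
scene [ 93 254  21   4  66] [102.9 255.2] [633.9 448.   91. ]
scene [231 324   6  13  64] [233.6 329.9] [220.5 284.4  91. ]
scene [244 325   6  13  63] [246.7 331. ] [202.6 261.5  91. ]
scene [ 70 347  13  11  64] [ 76.1 351.9] [338.1 587.6  91. ]
expected disc [[ 560.15500313 -115.47990544   91.        ]]
[[271.97130463 217.29906846]] [[294.19208301 209.75539499]]
```

Run:
```python
from h import *
D=optics.get_calibration("side")
for px,xy in(((335.5,268.3),(577.3,-354.3)),((334.8,278.3),(577.5,-354.5)),((334.6,281.7),(577.6,-354.7)),((270.9,216.),(560.2,-115.5)),((270.9,216.),(560.2,-109))):
    z=np.arange(20,120,.5); v=[proj(D,[[*xy,q]])[0][1] for q in z]; print(np.interp(-px[1],-np.array(v),z))
```

```text
71.77937738604476
40.496513522028636
29.69598709053076
95.18798838132037
91.60277783891725
```

Run:
```python
from h import *
c=cur(); a=[*c[:3],4.3,c[3]+360]; b=[*kw(-148,-2),62,4.3,181.7]
rows2(smooth(a,b,14))
```

```text
t 19.73 tcp [ 412.  -110.3   65. ] [-179.99    4.3  -178.36] F [-0.7 -0.5 -1.2] gap 17.1 grip 121.8 j [ -24.  -19.  125.    2.   71. -116.]
[[-1.8,-0.0,0.2,-0.0,0.0,-0.0,1],[-5.0,-0.0,0.5,-0.0,-0.0,-0.0,1],[-7.7,-0.0,0.8,-0.0,0.0,-0.0001,1],[-9.9,-0.0,1.0,-0.0,0.0,-0.0001,1],[-11.5,-0.0,1.1,-0.0,0.0,-0.0001,1],[-12.6,-0.0,1.3,-0.0,-0.0,-0.0001,1],[-13.1,-0.0,1.3,-0.0,0.0,-0.0001,1],[-13.1,-0.0,1.3,-0.0,0.0,-0.0001,1],[-12.6,-0.0,1.3,-0.0,0.0,-0.0001,1],[-11.5,-0.0,1.1,-0.0,0.0,-0.0001,1],[-9.9,-0.0,1.0,-0.0,0.0,-0.0001,1],[-7.7,-0.0,0.8,-0.0,0.0,-0.0001,1],[-5.0,-0.0,0.5,-0.0,0.0,-0.0,1],[-1.8,-0.0,0.2,-0.0,0.0,-0.0,1]]
```

apply_moves([
  [-1.8,0,0.2,0,0,0,1],
  [-5,0,0.5,0,0,0,1],
  [-7.7,0,0.8,0,0,0,1],
  [-9.9,0,1,0,0,0,1],
  [-11.5,0,1.1,0,0,0,1],
  [-12.6,0,1.3,0,0,0,1],
  [-13.1,0,1.3,0,0,0,1],
  [-13.1,0,1.3,0,0,0,1],
  [-12.6,0,1.3,0,0,0,1],
  [-11.5,0,1.1,0,0,0,1],
  [-9.9,0,1,0,0,0,1],
  [-7.7,0,0.8,0,0,0,1],
  [-5,0,0.5,0,0,0,1],
  [-1.8,0,0.2,0,0,0,1],
  [0,0,0,0,0,0,1],
  [0,0,0,0,0,0,1],
])

```text
time: 21.72
tool_pos: [535.4, -106.7, 61.9]
tcp_rot: [-180.0, 4.3, -178.4]
ft_force: [0.2, -0.5, -2.3]
finger_gap: 16.9
grip_force: 121.8
```

Run:
```python
from disc import *
a=cur(); im=disc("side",92); cv2.imwrite("pics/side_in.png",im[:,:,::-1])
f=[*a[:2],np.radians(a[3]-180)]; p=place(f,[[148,-9.4,92]]); D=optics.get_calibration("side"); print(p,proj(D,p))
```

```text
t 21.73 tcp [ 535.4 -106.7   61.9] [-179.99    4.29 -178.36] F [ 0.2 -0.5 -2.3] gap 16.9 grip 121.8 j [ -18.    1.  107.    2.   68. -110.]
[[ 683.64686113 -111.84894525   92.        ]] [[307.81566048 201.5428577 ]]
```

apply_moves([
  [0.2,0,3,0,0,0,1],
  [0.3,0,4,0,0,0,1],
  [0.3,0,4,0,0,0,1],
  [0.2,0,3,0,0,0,1],
  [0.1,0,2,0,0,0,1],
  [0.1,0,2,0,0,0,1],
  [0.1,0,2,0,0,0,1],
  [0.1,0,2,0,0,0,1],
  [0.1,0,2,0,0,0,1],
  [0,0,0,0,0,0,1],
  [0,0,0,0,0,0,1],
])

```text
time: 23.15
tool_pos: [536.0, -106.7, 37.9]
tcp_rot: [-180.0, 4.3, -178.4]
ft_force: [-0.1, 0.2, -1.2]
finger_gap: 16.8
grip_force: 121.9
```

Run:
```python
from h import *
a=cur(); im=optics.snapshot("side"); cv2.imwrite("pics/side_dn.png",im[:,:,::-1])
D=optics.get_calibration("side")
f=im.astype(int); g=(f[...,0]-f[...,2])[180:225,285:335]
print("max R-B",g.max()); ys,xs=np.where((f[...,0]-f[...,2]>40)[180:225,285:335]&((f[...,0]/(f[...,1]+1)>1.35)[180:225,285:335])); print(len(xs),xs.mean()+285 if len(xs) else 0,ys.mean()+180 if len(xs) else 0, (xs.min()+285,xs.max()+285,ys.min()+180,ys.max()+180) if len(xs) else 0)
for y in(-52,0,52): print([proj(D,[[*kw(-50,y),z]])[0].round(0).tolist() for z in(46,116)])
```

```text
t 23.15 tcp [ 536.  -106.7   37.9] [-179.99    4.3  -178.35] F [-0.1  0.2 -1.2] gap 16.8 grip 121.9 j [ -18.    3.  108.    2.   65. -110.]
max R-B 82
15 299.1333333333333 200.6 (np.int64(293), np.int64(303), np.int64(186), np.int64(209))
[[303.0, 228.0], [303.0, 207.0]]
[[291.0, 219.0], [291.0, 198.0]]
[[280.0, 211.0], [280.0, 191.0]]
```

apply_moves([
  [2,0,-0.2,0,0,0,1],
  [5,0,-0.4,0,0,0,1],
  [8,0,-0.6,0,0,0,1],
  [10,0,-0.7,0,0,0,1],
  [12,0,-0.9,0,0,0,1],
  [12,0,-0.9,0,0,0,1],
  [12,0,-0.9,0,0,0,1],
  [12,0,-0.9,0,0,0,1],
  [12,0,-0.9,0,0,0,1],
  [12,0,-0.9,0,0,0,1],
  [12,0,-0.9,0,0,0,1],
  [10,0,-0.7,0,0,0,1],
  [6,0,-0.4,0,0,0,1],
  [2,0,-0.2,0,0,0,1],
  [0,0,0,0,0,0,1],
  [0,0,0,0,0,0,1],
])

```text
time: 25.2
tool_pos: [408.9, -110.4, 37.9]
tcp_rot: [-180.0, 4.3, -178.3]
ft_force: [0.3, 0.1, -1.0]
finger_gap: 16.7
grip_force: 121.9
```

Run:
```python
from h import *
a=cur(); S=optics.get_calibration("scene");D=optics.get_calibration("side")
for n,c in(("scene",S),("side",D)):
    im=optics.snapshot(n); cv2.imwrite(f"pics/{n}_o.png",im[:,:,::-1]); f=im.astype(int)
    q=np.array([proj(c,[[*kw(x,y),z]])[0] for x in(-50,50) for y in(-52,52) for z in(46,116)])
    u0,v0=q.min(0).astype(int);u1,v1=q.max(0).astype(int)
    m=((f[...,0]-f[...,2]>35)&(f[...,0]/(f[...,1]+1)>1.3))[v0:v1,u0:u1].astype(np.uint8)
    k,l,st,ce=cv2.connectedComponentsWithStats(m)
    for i in range(1,k):
        if st[i,4]>5: print(n,st[i][2:],(ce[i]+[u0,v0]).round(1), ray(c,ce[i]+[u0,v0],75).round(0))
    print(n,"disc expected at",proj(c,[[*kw(0,-10),75]]).round(0))
```

```text
t 25.2 tcp [ 408.9 -110.4   37.9] [-179.99    4.3  -178.35] F [ 0.3  0.1 -1. ] gap 16.7 grip 121.9 j [ -24.  -18.  127.    2.   67. -116.]
scene [10  5 34] [270.6 198.4] [ 678. -104.   75.]
scene disc expected at [[271. 197.]]
side [2 3 6] [293.5 187. ] [716.  -1.  75.]
side [ 3  5 13] [302. 207.] [ 670. -104.   75.]
side disc expected at [[307. 206.]]
```

The scene camera finds the disc in the chamber at about (678,-104). Next I'll check where the bench is clear for laying the fork down.

Run:
```python
from h import *
S=optics.get_calibration("scene");D=optics.get_calibration("side")
h=np.radians(-50); 
for s in(-70,-45,-20,0,20,60,110,150,190):
    p=[457+s*np.cos(h),-195+s*np.sin(h),0]
    o=[]
    for n,c,f in(("side",D,"side0"),("side",D,"side_k"),("side",D,"side_in"),("scene",S,"scene_o")):
        u,v=proj(c,[p])[0].round().astype(int); o.append(((int(u),int(v)),cv2.imread(f"pics/{f}.png")[v,u,::-1].tolist()))
    print(s,np.round(p),o)
c=cur(); a=[*c[:3],4.3,c[3]+360]; b=[445,-170,60,4.3,130]; d=[457,-195,5,4.3,130]
rows2(smooth(a,b,10)); rows2(smooth(b,d,6))
```

```text
-70 [ 412. -141.    0.] [((231, 270), [48, 46, 29]), ((231, 270), [125, 112, 85]), ((231, 270), [124, 111, 85]), ((328, 256), [81, 73, 61])]
-45 [ 428. -161.    0.] [((240, 272), [53, 50, 35]), ((240, 272), [127, 114, 89]), ((240, 272), [126, 113, 89]), ((330, 251), [80, 71, 60])]
-20 [ 444. -180.    0.] [((249, 273), [90, 83, 71]), ((249, 273), [135, 117, 85]), ((249, 273), [134, 117, 85]), ((331, 246), [79, 71, 59])]
0 [ 457. -195.    0.] [((257, 275), [55, 53, 51]), ((257, 275), [141, 123, 88]), ((257, 275), [140, 123, 87]), ((333, 243), [81, 73, 60])]
20 [ 470. -210.    0.] [((264, 276), [43, 42, 41]), ((264, 276), [143, 128, 93]), ((264, 276), [142, 126, 92]), ((334, 239), [81, 73, 61])]
60 [ 496. -241.    0.] [((280, 279), [135, 123, 96]), ((280, 279), [125, 114, 89]), ((280, 279), [124, 113, 89]), ((336, 232), [80, 72, 60])]
110 [ 528. -279.    0.] [((299, 282), [151, 132, 95]), ((299, 282), [141, 123, 89]), ((299, 282), [139, 122, 87]), ((339, 224), [86, 77, 63])]
150 [ 553. -310.    0.] [((315, 285), [144, 128, 98]), ((315, 285), [135, 119, 91]), ((315, 285), [134, 119, 90])
[... 175 characters left out ...]
25.3 tcp [ 408.8 -110.3   37.8] [-179.99    4.29 -178.34] F [ 0.2 -1.3 -1.7] gap 16.8 grip 121.9 j [ -24.  -18.  127.    2.   67. -116.]
[[-1.0,-1.7,-0.5,0.0019,-0.0,0.0252,1],[-2.9,-4.5,-1.5,0.0051,-0.0,0.0683,1],[-4.7,-6.4,-2.1,0.0076,-0.0,0.1007,1],[-6.4,-7.2,-2.5,0.0092,-0.0,0.1223,1],[-7.9,-6.9,-2.7,0.01,-0.0,0.1331,1],[-8.7,-5.9,-2.6,0.01,-0.0,0.1331,1],[-8.7,-4.3,-2.4,0.0092,-0.0,0.1223,1],[-7.5,-2.7,-1.9,0.0076,-0.0,0.1007,1],[-5.3,-1.3,-1.3,0.0051,-0.0,0.0683,1],[-2.0,-0.3,-0.5,0.0019,-0.0,0.0252,1]]
[[-1.7,-0.5,4.2,0.0,0.0,0.0,1],[-4.2,-1.3,10.5,0.0,0.0,0.0,1],[-5.5,-1.7,13.7,0.0,0.0,0.0,1],[-5.5,-1.7,13.7,0.0,0.0,0.0,1],[-4.2,-1.3,10.5,0.0,0.0,0.0,1],[-1.7,-0.5,4.2,0.0,0.0,0.0,1]]
```

apply_moves([
  [-1,-1.7,-0.5,0.0019,0,0.0252,1],
  [-2.9,-4.5,-1.5,0.0051,0,0.0683,1],
  [-4.7,-6.4,-2.1,0.0076,0,0.1007,1],
  [-6.4,-7.2,-2.5,0.0092,0,0.1223,1],
  [-7.9,-6.9,-2.7,0.01,0,0.1331,1],
  [-8.7,-5.9,-2.6,0.01,0,0.1331,1],
  [-8.7,-4.3,-2.4,0.0092,0,0.1223,1],
  [-7.5,-2.7,-1.9,0.0076,0,0.1007,1],
  [-5.3,-1.3,-1.3,0.0051,0,0.0683,1],
  [-2,-0.3,-0.5,0.0019,0,0.0252,1],
  [-1.7,-0.5,4.2,0,0,0,1],
  [-4.2,-1.3,10.5,0,0,0,1],
  [-5.5,-1.7,13.7,0,0,0,1],
  [-5.5,-1.7,13.7,0,0,0,1],
  [-4.2,-1.3,10.5,0,0,0,1],
  [-1.7,-0.5,8,0,0,0,1],
  [0.5,0,7,0,0,0,1],
  [0.2,0,4,0,0,0,1],
  [0,0,2,0,0,0,1],
  [0,0,0,0,0,0,1],
])

```text
time: 27.8
tool_pos: [457.4, -195.6, -11.7]
tcp_rot: [-180.0, 4.3, 130.0]
ft_force: [-0.1, -0.1, -1.7]
finger_gap: 16.6
grip_force: 121.9
```

apply_moves([
  [0.1,0,1.5,0,0,0,1],
  [0.1,0,1.5,0,0,0,1],
  [0.1,0,1.5,0,0,0,1],
  [0,0,0,0,0,0,1],
])

```text
time: 28.3
tool_pos: [457.2, -195.6, -16.5]
tcp_rot: [-180.0, 4.3, 130.0]
ft_force: [-0.4, -0.9, -1.6]
finger_gap: 17.0
grip_force: 121.9
```

apply_moves([
  [0.1,0,1,0,0,0,1],
  [0.1,0,1,0,0,0,1],
  [0,0,0,0,0,0,1],
])

```text
time: 28.68
tool_pos: [457.6, -195.8, -17.4]
tcp_rot: [-180.0, 4.3, 130.0]
ft_force: [-5.3, 2.6, 11.0]
finger_gap: 16.7
grip_force: 123.7
```

Contact with the bench. Releasing and rising.

apply_moves([
  [0,0,-0.8,0,0,0,1],
  [0,0,0,0,0,0,0.7],
  [0,0,0,0,0,0,0.3],
  [0,0,0,0,0,0,0],
  [0,0,0,0,0,0,0],
  [0,0,0,0,0,0,0],
  [-0.5,0,-8,0,0,0,0],
  [-1,0,-15,0,0,0,0],
  [-2,0,-30,0,0,0,0],
  [-2.5,0,-40,0,0,0,0],
  [-3,0,-40,0,0,0,0],
  [0,0,-20,0,0.075,0,0],
  [0,0,0,0,0,0,0],
  [0,0,0,0,0,0,0],
])

```text
time: 30.42
tool_pos: [455.2, -193.5, 134.9]
tcp_rot: [-180.0, 0.0, 130.0]
ft_force: [0.3, -0.2, -1.0]
finger_gap: 85.4
grip_force: 0.0
```

Run:
```python
from h import *
c=cur()
h=place((683.5,-100.5,np.radians(1.7)),[[-51,80,81]])[0]
S=optics.get_calibration("scene")
im=optics.snapshot("scene"); cv2.imwrite("pics/scene_p.png",im[:,:,::-1])
def hd(a,out=-56,al=-124,z=81): return place([h[0],h[1],np.radians(1.7)-a],[[out,al,z]])[0]
# sub-pixel handle: dark column near expected
f=im[220:250,222:262].astype(int).sum(2)
for v in(225,230,235,240): print(v,[int(x) for x in f[v-220,6:22]])
print(hd(2.17),hd(0),proj(S,[hd(2.17),hd(2.17,z=119),hd(2.17,z=43)]).round(1).tolist())
W=optics.get_calibration("wrist"); w=optics.snapshot("wrist"); cv2.imwrite("pics/wrist_p.png",w[:,:,::-1])
hs=cv2.cvtColor(w,cv2.COLOR_RGB2HSV); m=((hs[...,0]<16)&(hs[...,1]>110)&(hs[...,2]>60)).astype(np.uint8)
k,l,st,ce=cv2.connectedComponentsWithStats(m)
for i in range(1,k):
    if st[i,4]>300: print(st[i],ce[i].round(0),ray(W,ce[i],28).round(0))
```

```text
t 30.43 tcp [ 455.2 -193.5  134.9] [-1.7996e+02  2.0000e-02  1.2997e+02] F [ 0.3 -0.2 -1. ] gap 85.4 grip 0.0 j [-29.  -7. 106.  -0.  80. -69.]
225 [489, 490, 492, 490, 475, 419, 306, 214, 225, 309, 409, 470, 489, 493, 491, 490]
230 [467, 470, 470, 465, 449, 396, 296, 210, 198, 253, 353, 428, 454, 454, 454, 457]
235 [473, 468, 458, 447, 437, 403, 321, 233, 199, 250, 358, 441, 467, 469, 471, 474]
240 [362, 311, 292, 330, 397, 440, 416, 307, 222, 268, 381, 467, 501, 509, 515, 515]
[555.91957176  91.97799187  81.        ] [ 577.85240971 -147.65492196   81.        ] [[236.1, 232.9], [235.8, 221.9], [236.3, 243.5]]
[ 264  136   24  124 2449] [277. 197.] [ 454. -190.   28.]
```

The fork lies flat where planned. Next I'll plan the door push with shut fingers on the handle's outer side.

```bash
cat > door.py <<'E'
from h import *
H=place((683.5,-100.5,np.radians(1.7)),[[-51,80,81]])[0]
def at(a,out,z): 
    p=place([H[0],H[1],np.radians(1.7)-a],[[out,-124,0]])[0]
    return [p[0],p[1],z,0,181.7-np.degrees(a)]
E
python3 - <<'E'
from door import *
c=cur(); a=[*c[:3],0,c[3]]; up=[*c[:2],165,0,c[3]]
b=at(2.165,-95,165); print(b); rows2([a,up],1); rows2(smooth(up,b,14),1)
d=at(2.165,-95,51); rows2(smooth(b,d,5),1)
A=[at(x,o,51) for x,o in zip([2.165,2.165,2.165,*np.linspace(2.11,1.2,15)],[-95,-85,-77]+[-74]*15)]; rows2(A,1)
E
```

```text
t 30.52 tcp [ 454.6 -193.   134.1] [-1.7993e+02 -8.0000e-02  1.2999e+02] F [-0.7 -1.  -1.2] gap 85.1 grip 0.0 j [-29.  -7. 107.  -0.  80. -69.]
[np.float64(576.2162056496757), np.float64(124.55412197946805), 165, 0, np.float64(57.65463735417676)]
[[-0.0,0.0,-30.9,0.0,0.0,0.0,1]]
[[2.4,4.3,0.0,0.0,-0.0,0.0184,1],[7.0,12.0,0.0,-0.0,-0.0,0.0515,1],[11.6,17.9,0.0,0.0,-0.0,0.0791,1],[16.6,21.6,0.0,0.0,-0.0,0.1012,1],[21.8,23.0,0.0,-0.0,-0.0,0.1178,1],[26.6,22.2,0.0,0.0,-0.0,0.1288,1],[30.5,19.4,0.0,0.0,-0.0,0.1343,1],[32.9,15.2,0.0,0.0,-0.0,0.1343,1],[33.2,10.2,0.0,0.0,-0.0,0.1288,1],[31.3,5.3,0.0,-0.0,-0.0,0.1178,1],[27.2,1.4,0.0,-0.0,-0.0,0.1012,1],[21.3,-1.1,-0.0,0.0,-0.0,0.0791,1],[13.8,-1.8,-0.0,0.0,-0.0,0.0515,1],[4.9,-0.9,-0.0,0.0,-0.0,0.0184,1]]
[[-0.0,-0.0,11.9,0.0,0.0,0.0,1],[-0.0,-0.0,28.3,0.0,0.0,0.0,1],[-0.0,-0.0,33.7,0.0,0.0,0.0,1],[-0.0,-0.0,28.3,0.0,0.0,0.0,1],[-0.0,-0.0,11.9,0.0,0.0,0.0,1]]
[[-10.0,-0.0,-0.0,0.0,0.0,0.0,1],[-8.0,0.0,0.0,0.0,0.0,0.0,1],[-9.9,-3.9,-0.0,0.0,0.0,-0.055,1],[-8.2,-4.5,-0.0,0.0,0.0,-0.065,1],[-8.2,-4.5,-0.0,0.0,0.0,-0.065,1],[-8.2,-4.5,-0.0,0.0,0.0,-0.065,1],[-8.2,-4.5,-0.0,0.0,0.0,-0.065,1],[-8.2,-4.5,-0.0,0.0,0.0,-0.065,1],[-8.2,-4.5,-0.0,-0.0,0.0,-0.065,1],[-8.2,-4.5,-0.0,0.0,0.0,-0.065,1],[-8.2,-4.5,-0.0,0.0,0.0,-0.065,1],[-8.2,-4.5,-0.0,0.0,0.0,-0.065,1],[-8.2,-4.5,-0.0,-0.0,0.0,-0.065,1],[-8.2,-4.5,-0.0,0.0,0.0,-0.065,1],[-8.2,-4.5,-0.0,0.0,0.0,-0.065,1],[-8.2,-4.5,-0.0,0.0,0.0,-0.065,1],[-8.2,-4.5,-0.0,0.0,0.0,-0.065,1]]
```

apply_moves([
  [0,0,-31,0,0,0,1],
  [2.4,4.3,0,0,0,0.018,1],
  [7,12,0,0,0,0.052,1],
  [11.6,17.9,0,0,0,0.079,1],
  [16.6,21.6,0,0,0,0.101,1],
  [21.8,23,0,0,0,0.118,1],
  [26.6,22.2,0,0,0,0.129,1],
  [30.5,19.4,0,0,0,0.134,1],
  [32.9,15.2,0,0,0,0.134,1],
  [33.2,10.2,0,0,0,0.129,1],
  [31.3,5.3,0,0,0,0.118,1],
  [27.2,1.4,0,0,0,0.101,1],
  [21.3,-1.1,0,0,0,0.079,1],
  [13.8,-1.8,0,0,0,0.052,1],
  [4.9,-0.9,0,0,0,0.018,1],
  [0,0,0,0,0,0,1],
  [0,0,0,0,0,0,1],
])

```text
time: 32.65
tool_pos: [576.9, 123.4, 166.2]
tcp_rot: [-180.0, 0.0, 57.7]
ft_force: [0.3, 0.9, -0.1]
finger_gap: -0.3
grip_force: 0.0
```

apply_moves([
  [0,0,12,0,0,0,1],
  [0,0,28,0,0,0,1],
  [0,0,34,0,0,0,1],
  [0,0,28,0,0,0,1],
  [0,0,13,0,0,0,1],
  [0,0,0,0,0,0,1],
  [0,0,0,0,0,0,1],
])

```text
time: 33.52
tool_pos: [578.2, 124.0, 52.9]
tcp_rot: [179.9, -0.1, 57.7]
ft_force: [-0.1, -0.3, 0.4]
finger_gap: 0.2
grip_force: 0.0
```

apply_moves([
  [-10,0,0,0,0,0,1],
  [-8,0,0,0,0,0,1],
  [-9.9,-3.9,0,0,0,-0.055,1],
  [-8.2,-4.5,0,0,0,-0.065,1],
  [-8.2,-4.5,0,0,0,-0.065,1],
  [-8.2,-4.5,0,0,0,-0.065,1],
  [-8.2,-4.5,0,0,0,-0.065,1],
  [-8.2,-4.5,0,0,0,-0.065,1],
  [-8.2,-4.5,0,0,0,-0.065,1],
  [-8.2,-4.5,0,0,0,-0.065,1],
  [-8.2,-4.5,0,0,0,-0.065,1],
  [0,0,0,0,0,0,1],
])

```text
time: 35.02
tool_pos: [506.5, 49.3, 51.9]
tcp_rot: [180.0, 0.0, 90.5]
ft_force: [0.7, 0.0, 0.4]
finger_gap: -0.0
grip_force: 0.0
```

Run:
```python
from door import *
c=cur()
best=min(((np.hypot(*(np.array(at(a,o,0)[:2])-c[:2])),a,o) for a in np.arange(0,2.3,.01) for o in np.arange(-100,-50,1))); print(best)
A=[[*c[:3],0,c[3]],*[at(x,-73,51) for x in np.linspace(best[1]-.06,0,27)]]; rows2(A)
```

```text
t 35.02 tcp [506.5  49.3  51.9] [1.7998e+02 2.0000e-02 9.0540e+01] F [0.7 0.  0.4] gap -0.0 grip 0.0 j [ -0.   1. 109.  -0.  71.  -1.]
(np.float64(0.39968979262555576), np.float64(1.61), np.int64(-70))
[[-4.7,-3.9,0.9,0.0,0.0,-0.041,1],[-7.5,-4.1,-0.0,-0.0,0.0,-0.0596,1],[-7.5,-4.1,-0.0,0.0,0.0,-0.0596,1],[-7.5,-4.1,-0.0,0.0,0.0,-0.0596,1],[-7.5,-4.1,-0.0,0.0,0.0,-0.0596,1],[-7.5,-4.1,-0.0,-0.0,0.0,-0.0596,1],[-7.5,-4.1,-0.0,-0.0,0.0,-0.0596,1],[-7.5,-4.1,-0.0,0.0,0.0,-0.0596,1],[-7.5,-4.1,-0.0,-0.0,0.0,-0.0596,1],[-7.5,-4.1,-0.0,0.0,0.0,-0.0596,1],[-7.5,-4.1,-0.0,-0.0,0.0,-0.0596,1],[-7.5,-4.1,-0.0,0.0,0.0,-0.0596,1],[-7.5,-4.1,-0.0,-0.0,0.0,-0.0596,1],[-7.5,-4.1,-0.0,0.0,0.0,-0.0596,1],[-7.5,-4.1,-0.0,0.0,0.0,-0.0596,1],[-7.5,-4.1,-0.0,0.0,0.0,-0.0596,1],[-7.5,-4.1,-0.0,0.0,0.0,-0.0596,1],[-7.5,-4.1,-0.0,-0.0,0.0,-0.0596,1],[-7.5,-4.1,-0.0,0.0,0.0,-0.0596,1],[-7.5,-4.1,-0.0,0.0,0.0,-0.0596,1],[-7.5,-4.1,-0.0,0.0,0.0,-0.0596,1],[-7.5,-4.1,-0.0,-0.0,0.0,-0.0596,1],[-7.5,-4.1,-0.0,0.0,0.0,-0.0596,1],[-7.5,-4.1,-0.0,-0.0,0.0,-0.0596,1],[-7.5,-4.1,-0.0,0.0,0.0,-0.0596,1],[-7.5,-4.1,-0.0,0.0,0.0,-0.0596,1],[-7.5,-4.1,-0.0,-0.0,0.0,-0.0596,1]]
```

Run:
```python
from door import *
im=optics.snapshot("scene").astype(int).sum(2); o=cv2.imread("pics/scene_p.png").astype(int).sum(2)
S=optics.get_calibration("scene")
print(o[230,228:244],im[230,228:244])
for a in(1.6,1.65): 
    p=place([H[0],H[1],np.radians(1.7)-a],[[-56,-124,z] for z in(119,81,50)]); q=proj(S,p).round(1); print(a,q.tolist())
for v in(228,238,244): print(v,im[v,250:275].tolist())
```

```text
[467 470 470 465 449 396 296 210 198 253 353 428 454 454 454 457] [478 481 483 478 473 472 469 471 471 473 471 470 467 467 466 467]
1.6 [[262.4, 224.4], [262.2, 235.4], [262.1, 244.1]]
1.65 [[260.0, 224.5], [259.9, 235.5], [259.8, 244.2]]
228 [496, 484, 445, 378, 320, 267, 213, 182, 170, 171, 168, 164, 161, 168, 171, 189, 214, 242, 257, 261, 262, 258, 256, 259, 258]
238 [506, 505, 502, 494, 468, 431, 386, 365, 370, 386, 378, 328, 242, 191, 199, 240, 285, 297, 290, 308, 352, 391, 411, 412, 396]
244 [474, 473, 471, 469, 464, 463, 473, 477, 478, 473, 448, 375, 268, 202, 235, 335, 414, 447, 462, 471, 469, 449, 406, 353, 303]
```

The door follows, now at about 1.58 rad. Continuing.

apply_moves([
  [-7.5,-4,0,0,0,-0.058,1],
  [-7.5,-4.1,0,0,0,-0.0596,1],
  [-7.5,-4.1,0,0,0,-0.0596,1],
  [-7.5,-4.1,0,0,0,-0.0596,1],
  [-7.5,-4.1,0,0,0,-0.0596,1],
  [-7.5,-4.1,0,0,0,-0.0596,1],
  [-7.5,-4.1,0,0,0,-0.0596,1],
  [-7.5,-4.1,0,0,0,-0.0596,1],
  [-7.5,-4.1,0,0,0,-0.0596,1],
  [-7.5,-4.1,0,0,0,-0.0596,1],
  [-7.5,-4.1,0,0,0,-0.0596,1],
  [-7.5,-4.1,0,0,0,-0.0596,1],
  [-7.5,-4.1,0,0,0,-0.0596,1],
  [-7.5,-4.1,0,0,0,-0.0596,1],
  [-7.5,-4.1,0,0,0,-0.0596,1],
  [-7.5,-4.1,0,0,0,-0.0596,1],
  [-7.5,-4.1,0,0,0,-0.0596,1],
  [-7.5,-4.1,0,0,0,-0.0596,1],
  [0,0,0,0,0,0,1],
])

```text
time: 37.45
tool_pos: [509.5, -96.8, 51.8]
tcp_rot: [-180.0, 0.0, 151.9]
ft_force: [0.1, 0.4, 0.5]
finger_gap: 0.4
grip_force: 0.0
```

Run:
```python
from door import *
c=cur()
best=min(((np.hypot(*(np.array(at(a,o,0)[:2])-c[:2])),a,o) for a in np.arange(0,2.3,.01) for o in np.arange(-100,-50,1))); print(best)
A=[[*c[:3],0,c[3]],*[at(x,-72,51) for x in np.linspace(best[1]-.05,0,9)]]; rows2(A)
```

```text
t 37.45 tcp [509.5 -96.8  51.8] [-1.7999e+02  2.0000e-02  1.5188e+02] F [0.1 0.4 0.5] gap 0.4 grip 0.0 j [-16.   2. 107.  -0.  71. -78.]
(np.float64(0.26108191135219766), np.float64(0.54), np.int64(-69))
[[-3.0,-3.3,0.8,0.0,0.0,-0.0305,1],[-7.7,-4.2,-0.0,0.0,0.0,-0.0612,1],[-7.7,-4.2,-0.0,0.0,0.0,-0.0612,1],[-7.7,-4.2,-0.0,0.0,0.0,-0.0612,1],[-7.7,-4.2,-0.0,-0.0,0.0,-0.0613,1],[-7.7,-4.2,-0.0,0.0,0.0,-0.0612,1],[-7.7,-4.2,-0.0,0.0,0.0,-0.0613,1],[-7.7,-4.2,-0.0,0.0,0.0,-0.0612,1],[-7.7,-4.2,-0.0,0.0,0.0,-0.0613,1]]
```

apply_moves([
  [-7,-4,0,0,0,-0.05,1],
  [-7.7,-4.2,0,0,0,-0.061,1],
  [-7.7,-4.2,0,0,0,-0.061,1],
  [-7.7,-4.2,0,0,0,-0.061,1],
  [-7.7,-4.2,0,0,0,-0.061,1],
  [-7.7,-4.2,0,0,0,-0.061,1],
  [-6,-3,0,0,0,-0.061,1],
  [-4,-2,0,0,0,-0.04,1],
  [0,0,0,0,0,0,1],
])

```text
time: 38.58
tool_pos: [552.8, -141.0, 51.6]
tcp_rot: [-180.0, -0.0, 178.0]
ft_force: [-0.4, 0.5, 1.2]
finger_gap: 0.2
grip_force: 0.0
```

Run:
```python
from door import *
c=cur()
print(min(((np.hypot(*(np.array(at(a,o,0)[:2])-c[:2])),a,o) for a in np.arange(-.2,2.3,.01) for o in np.arange(-100,-50,1)))); print(at(0,-72,51))
```

```text
t 38.58 tcp [ 552.8 -141.    51.6] [-1.80e+02 -1.00e-02  1.78e+02] F [-0.4  0.5  1.2] gap 0.2 grip 0.0 j [ -19.   10.   99.   -0.   71. -107.]
(np.float64(0.231445236702972), np.float64(0.10000000000000026), np.int64(-69))
[np.float64(561.8594519450606), np.float64(-148.12958186772153), 51, 0, np.float64(181.7)]
```

Pushing on in small steps until the door stops.

apply_moves([
  [-4,-1.5,0,0,0,-0.03,1],
  [-4,-1,0,0,0,-0.03,1],
  [-3,0,0,0,0,0,1],
  [-2,0,0,0,0,0,1],
  [0,0,0,0,0,0,1],
])

```text
time: 39.2
tool_pos: [561.2, -144.0, 51.5]
tcp_rot: [180.0, -0.6, -178.5]
ft_force: [-26.4, 0.2, 18.8]
finger_gap: -0.0
grip_force: 13.7
```

apply_moves([
  [5,0,0,0,0,0,1],
  [15,0,0,0,0,0,1],
  [30,0,-10,0,0,0,1],
  [40,0,-40,0,0,0,1],
  [40,0,-50,0,0,0,1],
  [20,40,-40,0,0,0,1],
  [0,60,0,0,0,0,1],
  [0,60,0,0,0,0,1],
  [0,60,0,0,0,0,1],
  [0,60,0,0,0,0,1],
  [0,60,0,0,0,0,1],
  [0,40,0,0,0,0,1],
  [0,0,0,0,0,0,1],
  [0,0,0,0,0,0,1],
])

```text
time: 40.95
tool_pos: [406.4, 232.0, 190.4]
tcp_rot: [-180.0, 0.0, -178.4]
ft_force: [0.5, -1.0, 0.6]
finger_gap: 0.2
grip_force: 0.0
```

Run:
```python
from door import *
c=cur(); S=optics.get_calibration("side"); im=optics.snapshot("side"); cv2.imwrite("pics/side_z.png",im[:,:,::-1]); Z=optics.get_calibration("scene"); jm=optics.snapshot("scene"); cv2.imwrite("pics/scene_z.png",jm[:,:,::-1])
for cal,i in((S,im),(Z,jm)):
    g=i.astype(int).sum(2)
    for a in(0,.06,.15): 
        p=place([H[0],H[1],np.radians(1.7)-a],[[-56,-124,z] for z in(115,81,50)]); print(a,proj(cal,p).round(1).tolist())
    p=place([H[0],H[1],np.radians(1.7)],[[-56,-124,z] for z in(105,81,60)])
    for u,v in proj(cal,p).round().astype(int): print(v,u-10,g[v,u-10:u+14].tolist())
# top outer edge of door / kiln gap and fork grip (brown) in side view
hs=cv2.cvtColor(im,cv2.COLOR_RGB2HSV); m=((hs[...,0]<16)&(hs[...,1]>100)).astype(np.uint8)[230:310,200:300]
k,l,st,ce=cv2.connectedComponentsWithStats(m)
for i in range(1,k):
    if st[i,4]>20: print(st[i],(ce[i]+[200,230]).round(1),ray(S,ce[i]+[200,230],14).round(0))
```

```text
t 40.95 tcp [406.4 232.  190.4] [-179.98    0.   -178.39] F [ 0.5 -1.   0.6] gap 0.2 grip 0.0 j [ 23. -13. 106.  -0.  87. -68.]
0 [[284.2, 213.1], [284.4, 223.7], [284.6, 233.1]]
0.06 [[281.2, 213.4], [281.4, 224.1], [281.6, 233.5]]
0.15 [[276.5, 213.8], [276.8, 224.5], [277.0, 233.9]]
216 274 [245, 198, 164, 148, 148, 144, 139, 133, 109, 88, 81, 91, 115, 133, 141, 147, 142, 141, 143, 143, 144, 144, 145, 145]
224 274 [349, 349, 347, 346, 345, 355, 350, 314, 235, 140, 89, 91, 105, 127, 137, 143, 140, 140, 148, 167, 194, 221, 221, 199]
230 275 [337, 344, 344, 347, 347, 348, 330, 266, 165, 89, 112, 200, 289, 340, 342, 327, 303, 268, 221, 178, 155, 146, 142, 141]
0 [[299.7, 197.9], [299.2, 207.1], [298.7, 215.4]]
0.06 [[300.2, 199.2], [299.7, 208.5], [299.2, 216.7]]
0.15 [[300.7, 201.2], [300.2, 210.5], [299.6, 218.8]]
201 290 [254, 254, 253, 253, 253, 250, 234, 207, 189, 207, 281, 377, 435, 441, 431, 425, 422, 426, 436, 444, 452, 457, 461, 465]
207 289 [291, 314, 329, 325, 291, 259, 248, 228, 197, 186, 223, 315, 398, 439, 446, 449, 456, 463, 474, 482, 486, 490, 493, 496]
213 289 [254, 257, 259, 277, 327, 384, 401, 356, 261, 205, 260, 364, 445, 472, 476, 477, 475, 478, 480, 480, 477, 477, 477, 476]
[ 37  37  38  12 184] [255.9 272.8] [ 451. -201.   14.]
```

```bash
python3 -c "
from bench import r
print(r.hand_in())"
```

```text
the job is handed in; nothing more can be done
None
```

I handed the job in at about 41 s of the 72 s limit; the hand-in gave no verdict. By my measurements the rack and disc are in the kiln, the fork lies flat on the bench and the door reads about 0 rad, but I couldn't check the rack's exact spot before shutting the door.

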